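# Load the slate-tag scriber and set its start mark

## Task

Get the cheese-tag scriber ready: the slate tags lie too snugly in their lanes to be gripped there, so slide each one out over the front edge of the plank to pick it up, and lay every tag face up and flat in the carriage tray, one to a slot. Only when all are loaded, draw the red-headed lock pin out of its bore and hang it by its head in the yellow side notch, and then slide the carriage (it has a black handle) until the red mark sits right under the needle point. Keep off the needle, and leave the cheeses, jar and brush where they are.

Things in the scene. Friction and masses are not known exactly. Their poses are not given: they have to be found in the camera images.
- plank: fixed wooden plank, 170 mm (x) by 170 (y) by 45 high; origin under its centre, front edge on its -x side. Four dark strips along x, 8 wide and 8 high above its top, form three lanes 46 mm wide, centre lines at y = -54, 0, +54 mm, open at both ends. Fingers do not fit beside a tag in a lane; closed fingertips fit behind it to push, or can press on it to drag it
- plank_edge (a point): middle of the plank's front top edge, over which the tags are slid, 45 mm above the table; axes as the plank's (x inwards along the lanes)
- tag0: dark slate plate, face up, 120 mm long (its x), 36 wide (its y), 6 thick, 70 g, with a chalk line and, near its -x end, a brass dot on its face; origin at the centre of its underside. At the start each tag present lies flat in a lane of the plank, its -x end 25 to 50 mm inside the plank's front edge. May be absent
- tag1: dark slate plate, face up, 120 mm long (its x), 36 wide (its y), 6 thick, 70 g, with a chalk line and, near its -x end, a brass dot on its face; origin at the centre of its underside. At the start each tag present lies flat in a lane of the plank, its -x end 25 to 50 mm inside the plank's front edge. May be absent
- tag2: dark slate plate, face up, 120 mm long (its x), 36 wide (its y), 6 thick, 70 g, with a chalk line and, near its -x end, a brass dot on its face; origin at the centre of its underside. At the start each tag present lies flat in a lane of the plank, its -x end 25 to 50 mm inside the plank's front edge. May be absent
- scriber_base: fixed green base of the scriber, 200 mm (x, from -65 to +135) by 490 (y, from -280 to +210), 12 high; origin on its underside. x points to the back, away from the robot; two steel rails carry the carriage along y
- carriage (a joint): travel of the carriage along the base's -y direction, m: 0 where the pin locks it (with about 1 mm of play), up to 0.135. Once unlocked it slides against about 1.5 N of friction and stays where it is left
- tray (a point): on the aluminium carriage, centre of the tray at the top of its floor, 55 mm above the table; axes as the base's. Three slots lie along x, centre lines at y = -70, 0, +70 mm, each 46 wide between white ribs 24 wide. Ribs, front rail and back wall stand 8 high above the floor; rail and wall leave 140 mm (x = -70 to +70) for a 120 mm tag laid along x
- gap (a point): middle of the open finger gap at the front of the tray, level with the floor; axes as the base's. Floor and ribs begin 23 mm behind this point and the front rail lies 23 mm before it; in the gap it is free down to 43 mm below the floor, so that fingers holding the front end of a tag can go down past it
- handle (a point): on the carriage, the centre of the upper part of a black upright handle 18 by 18 mm, whose top is 15 mm above this point and which stands 45 mm high on the carriage floor; axes as the base's
- mark (a point): on the carriage, the centre of a red dot 14 mm across, on top of the floor at its -y end; axes as the base's
- scriber: the fixed green head stand at the base's -y end: a column 172 mm high at the back, an arm and a steel needle hanging down over the carriage. At the start the needle is 65 to 95 mm in the base's -y direction from the mark, and in line with it
- needle_tip (a point): the point of the needle, 78 mm above the table
- pin: the lock pin, upright: a red head 26 mm in diameter and 36 tall over a steel shank 10 in diameter and 40 long, 60 g; origin at the underside of the head, on the axis, z up along the head. At the start the shank stands in the bore and the head rests on the carriage; it comes out once lifted 40 mm
- bore (a point): mouth of the lock bore on the carriage when locked, 55 mm above the table: a 13 mm square hole at the +y end, where the pin stands at the start
- notch (a point): where the pin's origin belongs when parked, in the yellow fork 76 mm behind (+x of) the bore, level with the fork's top, 68 mm above the table. The fork's slot, 15 wide, is open towards the base's -x, from x = -16 mm to its closed end at +9 mm from this point, and open above and below; the head rests on the fork, the shank hangs free
- wheel: a white-rind cheese, 150 mm in diameter, 65 high; origin under its centre (leave it where it is)
- wedge: a pale cut cheese block, 80 by 100 by 75 high; origin under its centre (leave it where it is)
- puck: a small round white cheese, 68 mm in diameter, 28 high; origin under its centre (leave it where it is)
- jar: an amber jar with a brass lid, 64 mm in diameter, 85 high; origin under its centre (leave it where it is)
- brush: a rind brush lying flat; origin on its underside (leave it where it is)
- piece: a small cut piece of cheese, 60 by 50 by 30 high; origin under its centre (leave it where it is)

How it is judged (in metres and radians):
On the way, in this order (a step that is already met when the one before it is completed fails the run):
1. every tag present lies flat in a tray slot while the pin still locks the carriage (x of tag0 in the frame of tray between -0.016 and 0.016 m and y of tag0 in the frame of tray between -0.088 and 0.088 m and z of tag0 in the frame of tray between -0.003 and 0.0035 m and angle between each of tag0, tag1, tag2's own z axis and vertical below 0.06 rad and linear speed of each of tag0, tag1, tag2 below 0.03 m/s and x of tag1 in the frame of tray between -0.016 and 0.016 m and y of tag1 in the frame of tray between -0.088 and 0.088 m and z of tag1 in the frame of tray between -0.003 and 0.0035 m and x of tag2 in the frame of tray between -0.016 and 0.016 m and y of tag2 in the frame of tray between -0.088 and 0.088 m and z of tag2 in the frame of tray between -0.003 and 0.0035 m and distance between pin and bore below 0.012 m), for 0.2 s.
2. the pin hangs upright in the notch, the carriage not yet slid (horizontal distance between pin and notch below 0.009 m and z of pin in the frame of notch between -0.004 and 0.004 m and angle between pin's own z axis and vertical below 0.15 rad and linear speed of pin below 0.03 m/s and value of joint carriage below 0.025 m), for 0.2 s.
At the end, for the whole second after the job is handed in: Every tag present lies face up and flat on the tray floor in a slot (height within 3.5 mm, tilt under 0.06 rad); the pin hangs upright in the notch, within 9 mm level and 4 mm in height; the mark is within 5 mm horizontally of the needle point; all at rest (x of tag0 in the frame of tray between -0.016 and 0.016 m and y of tag0 in the frame of tray between -0.088 and 0.088 m and z of tag0 in the frame of tray between -0.003 and 0.0035 m and angle between each of tag0, tag1, tag2's own z axis and vertical below 0.06 rad and linear speed of each of tag0, tag1, tag2, pin below 0.03 m/s and x of tag1 in the frame of tray between -0.016 and 0.016 m and y of tag1 in the frame of tray between -0.088 and 0.088 m and z of tag1 in the frame of tray between -0.003 and 0.0035 m and x of tag2 in the frame of tray between -0.016 and 0.016 m and y of tag2 in the frame of tray between -0.088 and 0.088 m and z of tag2 in the frame of tray between -0.003 and 0.0035 m and horizontal distance between pin and notch below 0.009 m and z of pin in the frame of notch between -0.004 and 0.004 m and angle between pin's own z axis and vertical below 0.15 rad and horizontal distance between mark and needle_tip below 0.005 m and velocity of joint carriage between -0.01 and 0.01 m/s); the robot touches nothing.
It fails at once if something presses on the scriber head or its needle with more than 3 N (contact force between scriber and anything else above 3 N).
It fails at once if a cheese, the jar or the brush is moved more than 30 mm (distance of any of wheel, wedge, puck, jar, brush, piece from where it was at the start of the episode above 0.03 m).
Of tag0, tag1, tag2 only 2 to 3 are there at a start; the rules pass over those that are not, and their reading is None.
At some moment in a run one of tag0, tag1, tag2 may be knocked a few centimetres aside while the robot is not near it.
It also fails if it takes over 210 s, if anything falls off the work surface, if the arm or the gripper's body presses on something with over 40 N, if the wrist force passes 120 N, or if a joint passes its speed limit or range.

## Robot

A 6-joint arm with a two-finger parallel gripper is mounted at the origin on the work surface. World frame = base frame: x ahead of the robot, y to its left, z up, the work surface at z = 0. Lengths are in m, angles in degrees, forces in N, time in s.
With the tool pointing down it reaches from about 0.3 to 0.75 m from the base axis. Payload 8.5 kg.
Tool frame: the origin (TCP) lies on the centre line of the jaws, within the pads' length; the fingertips stand 11 mm ahead of it and the grasp point (between the pads) lies 8 mm behind it; z points along the fingers, y is the line along which they close (so a half turn about z gives the same grasp; the last joint's range is limited). The gripper opens to 85 mm and grips with 20 to 120 N. Pads are 22 mm wide; open, the fingers measure 114 mm over their backs; the gripper's body (76 mm by 85 mm) begins 54 mm behind the grasp point. The pads swing forward as they close: fully open they stand 13 mm farther back than shut.
Start: joints at [59.169, 21.807, 74.336, -0, 83.858, -12.336], TCP at [0.174, 0.522, 0.242] pointing down, gripper open.
Joint ranges: [-178.18, 178.18], [-50.72, 133.34], [12.68, 142.11], [-81.47, 261.47], [9.98, 163.14], [-165.26, 165.26]. Speed limits (degrees/s): [136.94, 136.94, 180, 180, 180, 180].

## Interface

Orientations are given as a 3x3 rotation matrix whose columns are the frame's x, y, z axes.
In Python, from rig import env gives the robot as it stands.
- The arm moves only by the shell command python3 nudge.py 'ROWS' [FORCE]. ROWS is a JSON list that holds a single list of rows (three levels of brackets), with 1 to 10 rows, each of 5 numbers: dx, dy, dz in m, then a turn about the tool's z in degrees, then the finger opening in m; each row shifts and turns the commanded pose from where the row before left it, along the tool's axes as they then stand; what a row does not reach is not made up. A row lasts 1/10 s, in which the tool goes at most 0.05 m and 8.59 degrees, less where a joint would pass 70% of its speed; a pose out of reach is approached as far as the arm can. The fingers move at their own pace and stop on an object; FORCE is the grip in N (left out, the last holds). Time passes only in rows, so rows that do not move let the fingers close. It prints the time, the measured TCP pose, the force, the opening and the grip force at its end. Input that does not fit is refused with a message, and nothing moves.
- env.observe(): the state, without advancing time (a new reading comes with each control period).
- env.get_image(name): name is "scene" or "top"; returns a dict with "pixels" (384x512x3 uint8, red, green, blue), "K" (3x3 intrinsics, pixels), "distortion" ([k1, k2, p1, p2, k3] as OpenCV has them; the pictures are not rectified), "extrinsics" (4x4, takes a point from world to camera coordinates). Camera axes: x right, y down, z forward; pixel columns grow to the right and rows downward; lengths in m; the calibration is good to about 2 mm. A picture is of the moment at which its call begins. There is no depth.
- env.close_job(): hands the job in; it is judged then, once.
The state is a dict: "time_s": time; "q": joint angles; "qvel": joint speeds; "joint_efforts": joint torques, N m; "position": TCP position; "tool_rot": TCP orientation; "ft_force": force on the tool from outside, world axes, zero at the start; "wrist_torque": the same for the moment, N m; "grip_width": finger opening in m; "gripper_force": force on a finger pad.
Only numpy, scipy, OpenCV 4.12 (cv2) and the standard library are available. Lean on these libraries where they do the work, as an engineer would, in place of code of your own. Each camera call takes 0.05 s, during which the arm holds its last target. There are 200 camera calls.

## Working session

There is one attempt and no reset: what is moved stays moved. The work goes in short steps, Python scripts to look and compute and a shell command to move; the robot and the scene stay as the last step left them, time stands still between calls to the robot, and variables do not carry over. Pictures are saved under pics/ and viewed, at most 14 in all, crops included, and the job is handed in when it is done.

```bash
ls; mkdir -p pics
python3 - <<'E'
from rig import env
import cv2,numpy as np
for n in("scene","top"):
    d=env.get_image(n);cv2.imwrite(f"pics/{n}0.png",d["pixels"][:,:,::-1]);print(n,d["K"],d["distortion"],np.round(d["extrinsics"],4))
o=env.observe();print(o["position"],o["tool_rot"],o["grip_width"])
E
```

```text
nudge.py
pics
rig.py
scene [[473.33908851   0.         255.55066569]
 [  0.         473.33908851 191.64899188]
 [  0.           0.           1.        ]] [-0.0955961  0.         0.         0.         0.       ] [[ 0.2405  0.9707 -0.002  -0.1356]
 [ 0.7027 -0.1755 -0.6895 -0.3352]
 [-0.6697  0.1644 -0.7242  1.6103]
 [ 0.      0.      0.      1.    ]]
top [[370.5116719    0.         255.00210991]
 [  0.         370.5116719  190.62510575]
 [  0.           0.           1.        ]] [0.02318178 0.         0.         0.         0.        ] [[ 0.0216 -0.9996 -0.0166  0.0239]
 [-0.9956 -0.02   -0.0918  0.5493]
 [ 0.0915  0.0185 -0.9956  1.2164]
 [ 0.      0.      0.      1.    ]]
[0.17434188 0.5213723  0.24178718] [[-9.48353327e-01  3.17215270e-01 -6.62580804e-04]
 [ 3.17215847e-01  9.48352694e-01 -1.12847866e-03]
 [ 2.70389629e-04 -1.28037762e-03 -9.99999144e-01]] 0.08547209849853236
```
View pics/scene0.png

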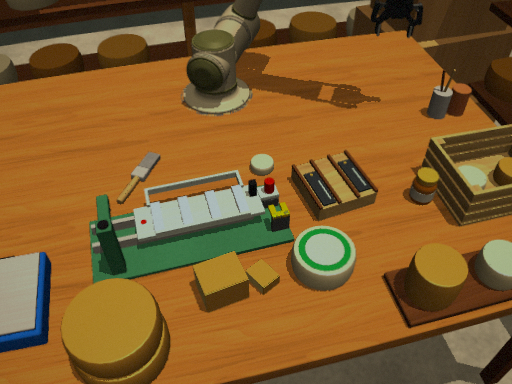

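View pics/top0.png

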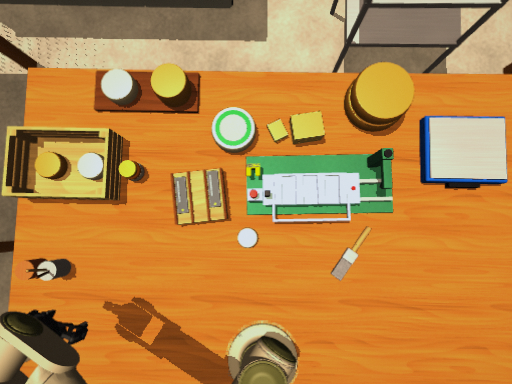

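The top picture has +x up and +y left. The plank, at (200,195), has tags in its two outer lanes and the middle lane is empty. The scriber is at (320,185), the red pin head at (254,194), the notch at (255,170) and the mark at (353,188). Next I'll write the helpers and enlarge the key areas.

Create h.py:
```python
from rig import env
import cv2,numpy as np
def shot(n,save=None):
    d=env.get_image(n); d["bgr"]=d["pixels"][:,:,::-1].copy()
    if save: cv2.imwrite(save,d["bgr"])
    return d
def ray(d,uv):
    p=cv2.undistortPoints(np.array([[uv]],float),d["K"],np.array(d["distortion"]))[0,0]
    E=np.array(d["extrinsics"]);R,t=E[:3,:3],E[:3,3]
    v=R.T@np.array([p[0],p[1],1]);return -R.T@t,v/np.linalg.norm(v)
def onz(d,uv,z):
    o,v=ray(d,uv);return o+v*(z-o[2])/v[2]
def tri(d1,u1,d2,u2):
    A=np.zeros((3,3));b=np.zeros(3)
    for d,u in((d1,u1),(d2,u2)):
        o,v=ray(d,u);P=np.eye(3)-np.outer(v,v);A+=P;b+=P@o
    return np.linalg.solve(A,b)
def proj(d,X):
    E=np.array(d["extrinsics"]);return cv2.projectPoints(np.array([X],float),cv2.Rodrigues(E[:3,:3])[0],E[:3,3],d["K"],np.array(d["distortion"]))[0][0,0]
def blobs(d,lo,hi,box,amin=5):
    hsv=cv2.cvtColor(d["bgr"],cv2.COLOR_BGR2HSV);m=cv2.inRange(hsv,np.array(lo),np.array(hi))
    k=np.zeros_like(m);x0,y0,x1,y1=box;k[y0:y1,x0:x1]=m[y0:y1,x0:x1]
    n,l,s,c=cv2.connectedComponentsWithStats(k)
    return [(c[i].round(2).tolist(),s[i].tolist()) for i in range(1,n) if s[i][4]>=amin],k,l
def crop(d,box,f,p):
    x0,y0,x1,y1=box;cv2.imwrite(p,cv2.resize(d["bgr"][y0:y1,x0:x1],None,fx=f,fy=f,interpolation=cv2.INTER_CUBIC))
```

Run:
```python
from h import *
a=shot("scene");b=shot("top")
crop(a,(85,140,385,290),2.6,"pics/c1.png");crop(b,(165,140,400,250),3.4,"pics/c2.png")
for n,d,bx in(("scene",a,(85,140,385,290)),("top",b,(165,140,400,250))):
    for c,lo,hi in(("red",(0,140,90),(6,255,255)),("yel",(24,150,100),(34,255,255)),("slate",(0,0,20),(179,110,75)),("white",(0,0,150),(179,50,255))):
        for q in blobs(d,lo,hi,bx,4)[0]:print(n,c,q)
```

```text
scene red ([269.0, 181.0], [265, 178, 9, 7, 53])
scene red ([143.12, 221.41], [141, 220, 5, 4, 17])
scene yel ([278.56, 209.95], [268, 202, 22, 16, 177])
scene slate ([149.73, 169.69], [140, 156, 20, 25, 55])
scene slate ([353.88, 175.4], [338, 159, 34, 33, 381])
scene slate ([253.07, 169.8], [251, 166, 6, 8, 15])
scene slate ([319.46, 188.23], [304, 171, 32, 35, 413])
scene slate ([236.23, 177.69], [234, 173, 5, 11, 13])
scene slate ([227.0, 175.25], [226, 175, 3, 2, 4])
scene slate ([251.48, 182.38], [249, 180, 7, 6, 21])
scene slate ([255.9, 190.5], [255, 186, 2, 10, 10])
scene slate ([249.0, 193.5], [248, 191, 3, 6, 6])
scene slate ([269.99, 201.74], [262, 196, 17, 13, 117])
scene slate ([178.78, 233.37], [118, 214, 142, 35, 499])
scene slate ([279.66, 223.77], [271, 216, 18, 16, 214])
scene slate ([102.02, 223.81], [97, 220, 11, 9, 57])
scene slate ([123.25, 224.92], [112, 220, 23, 12, 153])
scene slate ([93.83, 231.04], [92, 228, 5, 7, 24])
scene slate ([98.24, 249.29], [93, 243, 11, 11, 62])
scene slate ([302.91, 274.68], [291, 249, 37, 41, 203])
scene slate ([330.5, 288.0], [
[... 558 characters left out ...]
53.0, 187.8], [352, 186, 3, 4, 10])
top red ([253.07, 193.56], [250, 190, 7, 8, 45])
top yel ([252.76, 169.71], [246, 164, 14, 12, 111])
top slate ([387.74, 152.87], [384, 149, 9, 8, 53])
top slate ([379.95, 183.73], [376, 178, 7, 11, 22])
top slate ([366.0, 183.0], [362, 183, 9, 1, 9])
top slate ([267.64, 194.27], [265, 191, 5, 6, 11])
top slate ([252.0, 201.0], [250, 201, 5, 1, 5])
top white ([232.54, 144.37], [216, 140, 34, 9, 107])
top white ([233.0, 140.0], [230, 140, 7, 1, 7])
top white ([312.04, 191.06], [247, 173, 145, 49, 3526])
top white ([210.38, 185.06], [208, 174, 5, 22, 63])
top white ([178.3, 191.67], [177, 181, 4, 22, 54])
top white ([247.03, 237.23], [238, 228, 19, 19, 284])
```

View pics/c1.png

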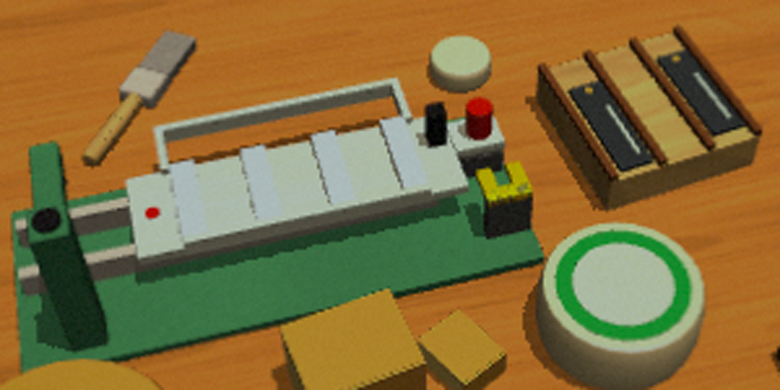

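View pics/c2.png

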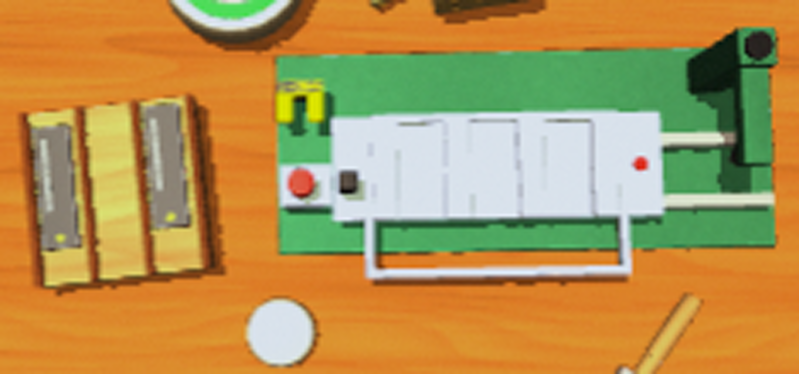

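```bash
cat > m.py <<'E'
from h import *
a=shot("scene");b=shot("top")
C1=lambda x,y:(85+(x-.8)/2.6,140+(y-.8)/2.6); C2=lambda x,y:(165+(x-1.2)/3.4,140+(y-1.2)/3.4)
T=lambda s,t:tri(a,C1(*s),b,C2(*t)).round(4)
def rep(n,X):
    print(n,X, "err px",np.hypot(*(proj(a,X)-0)).round(0))
print("mark",tri(a,(143.12,221.41),b,(353.0,187.8)).round(4))
for z in(.055,): print(" z55",onz(a,(143.12,221.41),z).round(4),onz(b,(353.0,187.8),z).round(4))
P={"dotL":((675,58),(60,238)),"dotR":((588,90),(170,217)),"handletop":((437,105),(349,175)),
"pintop":((479,102),(301,176)),
"plankFL(+y)":((677,28),(43,288)),"plankFR":((539,67),(213,272)),"plankBL":((757,132),(24,114)),"plankBR":((622,178),(190,97)),
"carrBackL":((467,188),(333,115)),"carrBackR":((137,270),(662,115)),"carrFrontR":((127,181),(660,217)),
"railFL":((395,82),(369,278)),"railFR":((156,130),(630,272)),
"notchL":((529,168),(280,82)),"notchR":((492,190),(323,124)),
"columntop":((46,219),(759,46)),"armfront":((45,147),(745,163)),
"baseFarR(back,+y)":((541,262),(277,57)),"tagL_far(+y)":((745,128),(32,127)),"tagR":((655,158),(178,98))}
for k,(s,t) in P.items():
    X=T(s,t);print(k,X,"resid",(proj(a,X)-C1(*s)).round(1),(proj(b,X)-C2(*t)).round(1))
# base contour from top
_,k,_=blobs(b,(40,60,30),(85,255,255),(235,140,400,225))
c=max(cv2.findContours(k,0,2)[0],key=cv2.contourArea)
q=cv2.boxPoints(cv2.minAreaRect(c));print("base box",[onz(b,p,.012)[:2].round(4).tolist() for p in q])
E
python3 m.py
```

```text
mark [ 0.5619 -0.2833  0.0533]
 z55 [ 0.5637 -0.2821  0.055 ] [ 0.5616 -0.2839  0.055 ]
dotL [0.4791 0.2721 0.0511] resid [-0.2  0. ] [-0.1 -0. ]
dotR [0.5017 0.1672 0.0499] resid [-0.3  0. ] [-0.2 -0.1]
handletop [ 0.5408 -0.0029  0.1072] resid [-0.7  0. ] [-0.5 -0.1]
pintop [0.5394 0.0402 0.0995] resid [-0.2  0. ] [-0.2 -0. ]
plankFL(+y) [0.4318 0.2901 0.0485] resid [-1.3  0.1] [-1.1 -0.3]
plankFR [0.4505 0.1274 0.0444] resid [-1.3  0.1] [-1.1 -0.3]
plankBL [0.5993 0.3129 0.0492] resid [-0.4  0.1] [-0.3 -0.1]
plankBR [0.6211 0.1567 0.0462] resid [-2.4  0.2] [-1.7 -0.6]
carrBackL [0.6035 0.0118 0.0529] resid [-0.3  0. ] [-0.2 -0.1]
carrBackR [ 0.6121 -0.3064  0.0359] resid [-1.3 -0.1] [-1.  -0.1]
carrFrontR [ 0.5114 -0.3037  0.048 ] resid [-0.2 -0. ] [-0.1 -0. ]
railFL [ 0.4472 -0.0248  0.0552] resid [-0.6  0. ] [-0.4 -0.1]
railFR [ 0.4583 -0.2711  0.0575] resid [-0.8 -0.1] [-0.6 -0.1]
notchL [0.6282 0.063  0.094 ] resid [-0.6  0. ] [-0.5 -0.1]
notchR [0.5985 0.0295 0.0393] resid [-3.6  0.1] [-2.6 -0.8]
columntop [ 0.6541 -0.3563  0.1725] resid [-0.5 -0.1] [-0.4 -0. ]
armfront [ 0.5536 -0.3548  0.1526] resid [1.6 0.2] [1.3 0.1]
baseFarR(back,+y) [0.6686 0.0691 0.002 ] resid [-0.  0.] [-0. -0.]
tagL_far(+y) [0.5873 0.3058 0.0447] resid [-0.4  0.1] [-0.3 -0.1]
tagR [0.6204 0.1763 0.068 ] resid [-6.9  0.4] [-4.9 -1.8]
base box [[0.6959, 0.0696], [0.7044, -0.4292], [0.5411, -0.4273], [0.531, 0.0657]]
```

```bash
cat > m2.py <<'E'
from h import *
a=shot("scene");b=shot("top")
def fit(d,pts,z,n):
    P=np.array([onz(d,p,z)[:2] for p in pts],np.float32)
    for _ in range(3):
        v=cv2.fitLine(P,cv2.DIST_HUBER,0,.01,.01).ravel();r=np.abs((P-v[2:])@np.array([-v[1],v[0]]));P=P[r<max(.0015,2*np.median(r))]
    A=np.degrees(np.arctan2(v[1],v[0]));A=(A+45)%90-45
    print(n,"yaw",A.round(2),"pt",v[2:].round(4),"n",len(P),"rms",r.std().round(5));
g=cv2.cvtColor(b["bgr"],cv2.COLOR_BGR2HSV)
G=cv2.inRange(g,np.array((40,60,30)),np.array((85,255,255)))
fit(b,[(x,max(np.where(G[140:225,x])[0])+140.5) for x in range(250,390) if not 270<x<352 and G[140:225,x].any()],.012,"base front")
fit(b,[(x,min(np.where(G[140:225,x])[0])+139.5) for x in range(262,370) if G[140:225,x].any()],.012,"base back")
fit(b,[(min(np.where(G[y,235:300])[0])+234.5,y) for y in range(160,212)],.012,"base +y")
W=cv2.inRange(g,np.array((0,0,150)),np.array((179,60,255)))
fit(b,[(x,max(np.where(W[200:226,x])[0])+200.5) for x in range(276,348)],.063,"rail front")
fit(b,[(x,min(np.where(W[168:200,x])[0])+167.5) for x in range(266,357)],.063,"carr back(wall63)")
fit(b,[(max(np.where(W[y,330:362])[0])+330.5,y) for y in range(176,202)],.055,"carr -y end")
# plank: edges of wood/tag: dark strips
gray=cv2.cvtColor(b["bgr"],cv2.COLOR_BGR2GRAY)
S=blobs(b,(0,0,60),(179,110,150),(168,160,235,230),100)
for q in S[0]:print(q)
for q in S[0]:
    i=S[2][int(round(q[0][1])),int(round(q[0][0]))]
    c=max(cv2.findContours((S[2]==i).astype(np.uint8),0,2)[0],key=cv2.contourArea);r=cv2.boxPoints(cv2.minAreaRect(c))
    R=np.array([onz(b,p,.051)[:2] for p in r]);print(R.round(4).tolist());e=R[1]-R[0],R[2]-R[1];L=max(e,key=np.linalg.norm);print("len",[np.linalg.norm(k).round(4) for k in e],"yaw",np.degrees(np.arctan2(L[1],L[0])).round(2),"c",R.mean(0).round(4))
E
python3 m2.py
```

```text
base front yaw 2.26 pt [ 0.4791 -0.2181] n 43 rms 0.00024
base back yaw 1.94 pt [ 0.6761 -0.1612] n 85 rms 0.00052Traceback (most recent call last):
  File "m2.py", line 13, in <module>
    fit(b,[(min(np.where(G[y,235:300])[0])+234.5,y) for y in range(160,212)],.012,"base +y")
            ~~~^^^^^^^^^^^^^^^^^^^^^^^^^^^
ValueError: min() iterable argument is empty
```

```bash
sed -i 's/for y in range(160,212)\]/for y in range(160,212) if G[y,235:300].any()]/; s/for x in range(276,348)\]/for x in range(276,348) if W[200:226,x].any()]/; s/for x in range(266,357)\]/for x in range(266,357) if W[168:200,x].any()]/; s/for y in range(176,202)\]/for y in range(176,202) if W[y,330:362].any()]/' m2.py; python3 m2.py
```

```text
base front yaw 2.25 pt [ 0.4793 -0.2223] n 44 rms 0.00026
base back yaw 1.88 pt [ 0.6754 -0.1421] n 87 rms 0.00043
base +y yaw 1.36 pt [0.5373 0.0642] n 28 rms 0.0
rail front yaw 2.33 pt [ 0.4518 -0.1643] n 59 rms 0.0004
carr back(wall63) yaw 1.99 pt [ 0.6062 -0.1341] n 65 rms 0.00041
carr -y end yaw -0.24 pt [ 0.5545 -0.3048] n 15 rms 0.0
([214.12, 188.82], [207, 171, 14, 36, 291])
([181.38, 194.99], [174, 177, 15, 37, 333])
[[0.607, 0.1969], [0.6106, 0.1606], [0.4943, 0.1477], [0.4907, 0.1837]]
len [np.float64(0.0365), np.float64(0.117)] yaw -173.69 c [0.5507 0.1722]
[[0.5835, 0.3041], [0.5878, 0.2671], [0.4713, 0.2517], [0.4671, 0.2884]]
len [np.float64(0.0373), np.float64(0.1175)] yaw -172.45 c [0.5274 0.2778]
```

Run:
```python
from h import *
a=shot("scene");b=shot("top")
def cr(d,box,f):
    x0,y0,x1,y1=box;g=cv2.cvtColor(d["bgr"],cv2.COLOR_BGR2GRAY)[y0:y1,x0:x1].astype(float)
    g=np.clip((g-130)/(250-130),0,1)*255 if d is b else np.clip((g-110)/(240-110),0,1)*255
    return cv2.resize(g.astype(np.uint8),None,fx=f,fy=f,interpolation=cv2.INTER_CUBIC)
i1=cr(a,(130,165,290,245),4.5);i2=cr(b,(240,160,400,225),4.5)
cv2.imwrite("pics/c3.png",np.vstack([cv2.resize(i1,(720,360))[:300],i2[:292]]))
```

```text
(no output)
```

View pics/c3.png

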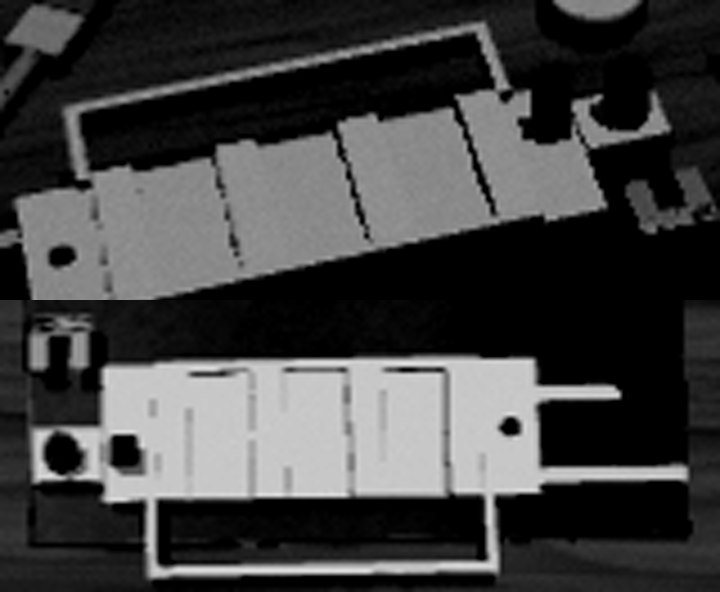

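Run:
```python
from h import *
a=shot("scene");b=shot("top")
B=lambda X,Y:(240+(X-1.8)/4.5,160+(Y-300-1.8)/4.5);S=lambda X,Y:(130+(X-1.8)/4.5,165+(Y-1.8)/4.5)
print("cam",ray(a,(0,0))[0],ray(b,(0,0))[0])
t=np.radians(2.1);R=np.array([[np.cos(t),-np.sin(t)],[np.sin(t),np.cos(t)]])
bf=lambda X:(R.T@X[:2]).round(4)   # base-axes coords
print("edges top (base y)",[bf(onz(b,B(x,435),.063))[1] for x in(152,188,250,285,350,382,447,483)])
print("rib front -y edges scene",[bf(onz(a,S(*p),.063)) for p in((93,172),(216,155),(338,120),(458,95))])
print("rib -y back ends scene",[bf(onz(a,S(*p),.063)) for p in((110,295),(239,263),(368,238),(494,215))])
print("rail outer corners",[bf(onz(b,B(*p),.063)) for p in((147,578),(498,572))],[bf(onz(a,S(*p),.063)) for p in((65,105),(486,22))])
print("wall top front edge",[bf(onz(b,B(*p),.063)) for p in((220,373),(315,370),(415,369))])
print("pin",bf(tri(a,(269,181),b,(253.07,193.56))),"mark",bf(np.array([.5619,-.2833])),"handle",bf(np.array([.5408,-.0029])))
print("notch slot: left/right inner edges, closed end",[bf(onz(b,B(*p),.068)) for p in((49,355),(72,355),(60,336),(30,340),(88,340),(30,370))])
print("needlearm",bf(np.array([.5536,-.3548])),"column",bf(np.array([.6541,-.3563])))
print("base front",bf(np.array([.4793,-.2223])),"back",bf(np.array([.6754,-.1421])),"+y",bf(np.array([.5373,.0642])))
```

```text
cam [ 1.34649669 -0.19199803  0.93488896] [0.43507788 0.01240325 1.26188743]
edges top (base y) [np.float64(-0.045), np.float64(-0.071), np.float64(-0.1156), np.float64(-0.1408), np.float64(-0.1874), np.float64(-0.2104), np.float64(-0.2568), np.float64(-0.2826)]
rib front -y edges scene [array([ 0.5041, -0.2774]), array([ 0.5104, -0.2092]), array([ 0.5029, -0.138 ]), array([ 0.5026, -0.0678])]
rib -y back ends scene [array([ 0.5945, -0.2801]), array([ 0.5916, -0.2104]), array([ 0.5935, -0.1404]), array([ 0.5964, -0.0711])]
rail outer corners [array([ 0.4457, -0.0394]), array([ 0.4463, -0.2894])] [array([ 0.4476, -0.2864]), array([ 0.4486, -0.0373])]
wall top front edge [array([ 0.5927, -0.0951]), array([ 0.5937, -0.1637]), array([ 0.5932, -0.2356])]
pin [0.535  0.0218] mark [ 0.5511 -0.3037] handle [ 0.5403 -0.0227]
notch slot: left/right inner edges, closed end [array([0.6073, 0.0284]), array([0.607 , 0.0118]), array([0.621 , 0.0202]), array([0.6185, 0.042 ]), array([0.6178, 0.    ]), array([0.5966, 0.0422])]
needlearm [ 0.5402 -0.3748] column [ 0.6406 -0.38  ]
base front [ 0.4708 -0.2397] back [ 0.6697 -0.1668] +y [0.5393 0.0445]
```

```bash
cat > d.py <<'E'
import sys; from h import *
# usage: d.py frame x y z : frame plank (origin plank_edge, x inwards), base (tray origin), w ; z = world TCP height
F={"plank":(7.1,(.4414,.2113)),"w":(0,(0,0))}
t=np.radians(2.1);r=lambda t:np.array([[np.cos(t),-np.sin(t)],[np.sin(t),np.cos(t)]])
F["tray"]=(2.1,r(t)@np.array([.525,-.1633]))
f=sys.argv[1];x,y,z=map(float,sys.argv[2:5]);yaw,o=F[f];R=r(np.radians(yaw))
p=np.append(R@np.array([x,y])+o,z)
s=env.observe();T=s["tool_rot"];d=T.T@(p-s["position"])
want=np.radians(180+yaw);have=np.arctan2(T[1,0],T[0,0]);turn=-np.degrees((want-have+np.pi)%(2*np.pi)-np.pi)
here=R.T@(s["position"][:2]-o)
print("target",p.round(4),"delta tool",d.round(4),"turn",turn.round(2),"| here in frame",here.round(4),"z",s["position"][2].round(4),"tilt z",T[2].round(3),"F",np.round(s["ft_force"],1),"grip",round(s["grip_width"],4),"t",s["time_s"])
E
python3 d.py plank .175 .055 .15; python3 nudge.py '[[[0,0,0,-8.53,0],[0,0,0,-8.53,0],[0,0,0,-8.53,0],[0,0,0,0,0]]]' 60;python3 d.py plank .175 .055 .15
```

```text
target [0.6083 0.2875 0.15  ] delta tool [-0.4857 -0.0844  0.0923] turn -25.59 | here in frame [-0.2266  0.3409] z 0.2423 tilt z [ 0.  0. -1.] F [-0.  -0.1 -1. ] grip 0.0851 t 0.7
time_s: 1.1
position: [0.1745, 0.5216, 0.2423]
tool_rot: [[-0.992, -0.125, 0.0], [-0.125, 0.992, -0.0], [-0.0, -0.0, -1.0]]
ft_force: [0.2, -0.4, 0.4]
grip_width: 0.0281
gripper_force: 0.0
target [0.6083 0.2875 0.15  ] delta tool [-0.4012 -0.2864  0.0923] turn 0.07 | here in frame [-0.2265  0.3409] z 0.2423 tilt z [-0. -0. -1.] F [ 0.2 -0.4  0.4] grip 0.0281 t 1.1
```

```bash
python3 nudge.py '[[[-0.033,-0.024,0,0,0],[-0.033,-0.024,0,0,0],[-0.033,-0.024,0,0,0],[-0.033,-0.024,0,0,0],[-0.033,-0.024,0,0,0],[-0.033,-0.024,0,0,0],[-0.033,-0.024,0,0,0],[-0.033,-0.024,0,0,0],[-0.033,-0.024,0.02,0,0],[-0.033,-0.024,0.02,0,0]]]' >/dev/null; python3 nudge.py '[[[-0.033,-0.024,0.02,0,0],[-0.033,-0.023,0.02,0,0],[-0.005,0,0.01,0,0],[0,0,0,0,0],[0,0,0,0,0]]]';python3 d.py plank .176 .055 .059
```

```text
time_s: 2.6
position: [0.6072, 0.287, 0.1529]
tool_rot: [[-0.992, -0.122, 0.0], [-0.122, 0.992, 0.0], [-0.0, 0.0, -1.0]]
ft_force: [-0.4, 0.1, 0.1]
grip_width: 0.0002
gripper_force: 0.0
target [0.6093 0.2876 0.059 ] delta tool [-0.0021  0.0003  0.0939] turn -0.06 | here in frame [0.1739 0.0546] z 0.1529 tilt z [-0.  0. -1.] F [-0.4  0.1  0.1] grip 0.0002 t 2.6
```

```bash
python3 nudge.py '[[[-0.003,0,0.02,0,0],[0,0,0.02,0,0],[0,0,0.02,0,0],[0,0,0.015,0,0],[0,0,0.01,0,0],[0,0,0.005,0,0],[0,0,0.004,0,0],[0,0,0,0,0],[0,0,0,0,0]]]';python3 d.py plank .09 .055 .0585
python3 - <<'E'
from h import *
a=shot("scene");crop(a,(270,90,400,230),4.2,"pics/p1.png")
E
```

```text
time_s: 3.5
position: [0.611, 0.2868, 0.059]
tool_rot: [[-0.992, -0.123, 0.001], [-0.123, 0.992, 0.0], [-0.001, 0.0, -1.0]]
ft_force: [0.3, -0.6, -0.0]
grip_width: -0.0002
gripper_force: 0.0
target [0.5239 0.277  0.0585] delta tool [0.0877 0.001  0.0004] turn -0.01 | here in frame [0.1777 0.054 ] z 0.059 tilt z [-0.001  0.    -1.   ] F [ 0.3 -0.6 -0. ] grip -0.0002 t 3.5
```

View pics/p1.png

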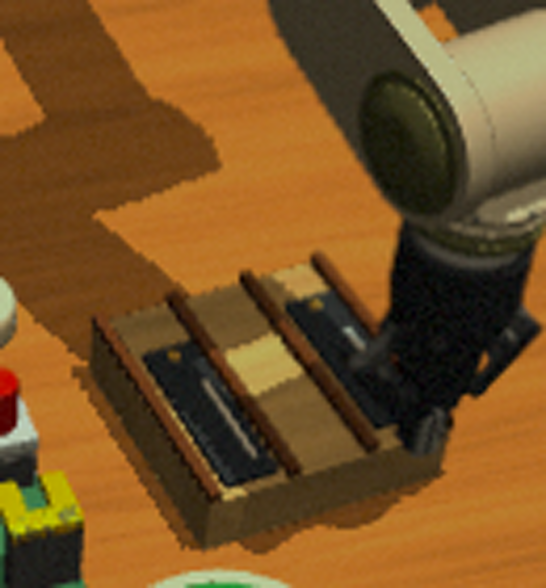

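The closed fingertips stand in the back of the +y lane, behind the tag. I'll push now.

```bash
python3 nudge.py '[[[0.006,0,0,0,0],[0.008,0,0,0,0],[0.008,0,0,0,0],[0.009,0,0,0,0],[0.01,0,0,0,0],[0.01,0,0,0,0],[0.01,0,0,0,0],[0.01,0,0,0,0],[0.008,0,0,0,0],[0.005,0,0,0,0]]]';python3 nudge.py '[[[0.004,0,0,0,0],[0,0,0,0,0]]]';python3 d.py plank .09 .055 .0585
python3 - <<'E'
from h import *
a=shot("scene");b=shot("top");i=np.hstack([cv2.resize(a["bgr"][130:230,280:400],None,fx=3.2,fy=3.2),cv2.resize(b["bgr"][150:250,160:270],None,fx=3.2,fy=3.2)]);cv2.imwrite("pics/p2.png",i)
E
```

```text
time_s: 4.55
position: [0.5267, 0.2762, 0.0585]
tool_rot: [[-0.992, -0.124, -0.0], [-0.124, 0.992, -0.0], [0.0, -0.0, -1.0]]
ft_force: [0.9, -0.9, 0.4]
grip_width: -0.0
gripper_force: 0.3
time_s: 4.75
position: [0.5231, 0.2758, 0.0583]
tool_rot: [[-0.992, -0.124, -0.0], [-0.124, 0.992, -0.0], [0.0, -0.0, -1.0]]
ft_force: [-0.8, 0.3, -0.2]
grip_width: -0.0003
gripper_force: 0.0
target [0.5239 0.277  0.0585] delta tool [-0.001   0.0011 -0.0002] turn 0.0 | here in frame [0.089  0.0539] z 0.0583 tilt z [ 0. -0. -1.] F [-0.8  0.3 -0.2] grip -0.0003 t 4.75
```

View pics/p2.png

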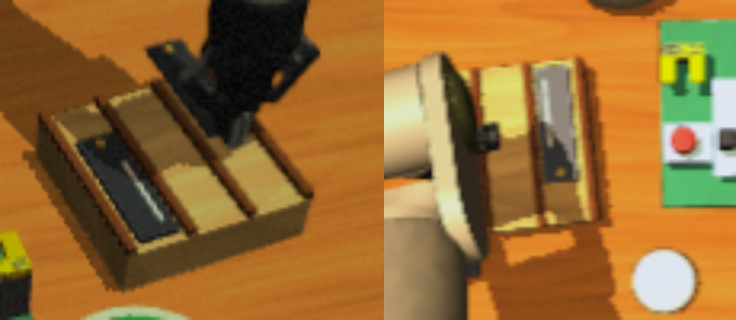

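The tag now overhangs the front edge. Its dot is at about (333,145) in the scene view, and the other tag hasn't moved. Next I'll grasp the overhang.

```bash
python3 nudge.py '[[[0,0,-0.02,0,0],[0,0,-0.03,0,0.02],[0.02,0,-0.02,0,0.06],[0.03,0,0,0,0.06],[0.03,0,0,0,0.06],[0.026,0,0,0,0.06],[0.01,0.001,0,0,0.06],[0,0,0,0,0.06],[0,0,0,0,0.06],[0,0,0,0,0.06]]]';python3 d.py plank -.027 .0545 .038
python3 - <<'E'
from h import *
a=shot("scene");bl=blobs(a,(15,100,100),(30,255,255),(322,135,345,155),2)[0];print(bl)
t=np.radians(7.1)
for c,_ in bl:
  v=onz(a,c,.051)[:2]-np.array([.4414,.2113]);print(v@[np.cos(t),np.sin(t)],v@[-np.sin(t),np.cos(t)])
crop(a,(290,110,390,210),5,"pics/p3.png")
E
```

```text
time_s: 5.85
position: [0.4095, 0.2626, 0.1283]
tool_rot: [[-0.992, -0.123, 0.001], [-0.123, 0.992, 0.0], [-0.001, 0.0, -1.0]]
ft_force: [0.0, -0.9, -0.0]
grip_width: 0.0601
gripper_force: 0.0
target [0.4079 0.262  0.038 ] delta tool [ 0.0017 -0.0003  0.0903] turn -0.03 | here in frame [-0.0253  0.0548] z 0.1283 tilt z [-0.001  0.    -1.   ] F [ 0.  -0.9 -0. ] grip 0.0601 t 5.85
[([332.68, 141.54], [322, 135, 23, 20, 243])]
-0.04376066146452999 0.0664935465209386
```

View pics/p3.png

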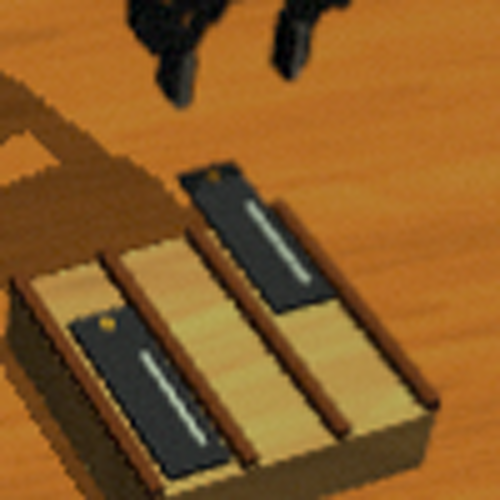

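The tag sticks out squarely, with its front corners at about (326,146) and (338,143). Lower and grip.

```bash
python3 - <<'E'
from h import *
a=shot("scene");t=np.radians(7.1)
for c in((332.6,145),(325.6,145.6),(337.6,142.8)):
  v=onz(a,c,.051)[:2]-np.array([.4414,.2113]);print((v@[np.cos(t),np.sin(t)]).round(4),(v@[-np.sin(t),np.cos(t)]).round(4))
E
python3 nudge.py '[[[0.002,0,0.03,0,0.06],[0,0,0.025,0,0.06],[0,0,0.02,0,0.06],[0,0,0.015,0,0.06],[0,0,0,0,0.06],[0,0,0,0,0.03],[0,0,0,0,0.03],[0,0,0,0,0.03],[0,0,0,0,0.03]]]' 60;python3 d.py plank -.027 .0545 .038
```

```text
-0.0303 0.0592
-0.0351 0.0393
-0.0337 0.0772
time_s: 6.85
position: [0.4069, 0.2624, 0.0391]
tool_rot: [[-0.992, -0.124, 0.002], [-0.124, 0.992, 0.001], [-0.002, 0.0, -1.0]]
ft_force: [0.8, -0.5, 2.7]
grip_width: 0.0349
gripper_force: 59.3
target [0.4079 0.262  0.038 ] delta tool [-0.001  -0.0005  0.0011] turn -0.0 | here in frame [-0.028  0.055] z 0.0391 tilt z [-0.002  0.    -1.   ] F [ 0.8 -0.5  2.7] grip 0.0349 t 6.85
```

```bash
python3 nudge.py '[[[0,0,-0.01,0,0.03],[0,0,-0.02,0,0.03],[0,0,-0.03,0,0.03],[0,0,-0.03,0,0.03],[0,0,-0.02,0,0.03],[0,0,0,0,0.03],[0,0,0,0,0.03]]]';python3 d.py tray -.046 .07 .15
python3 - <<'E'
from h import *
a=shot("scene");b=shot("top");i=np.hstack([cv2.resize(a["bgr"][80:200,270:400],None,fx=3,fy=3),cv2.resize(b["bgr"][150:270,140:270],None,fx=3,fy=3)]);cv2.imwrite("pics/p4.png",i)
E
```

```text
time_s: 7.55
position: [0.4059, 0.2621, 0.1484]
tool_rot: [[-0.992, -0.124, -0.0], [-0.124, 0.992, 0.0], [0.0, 0.0, -1.0]]
ft_force: [-0.6, -0.6, -1.1]
grip_width: 0.0345
gripper_force: 59.6
target [ 0.4821 -0.0757  0.15  ] delta tool [-0.0339 -0.3446 -0.0017] turn 5.0 | here in frame [-0.1098  0.4104] z 0.1484 tilt z [ 0.  0. -1.] F [-0.6 -0.6 -1.1] grip 0.0345 t 7.55
```

View pics/p4.png

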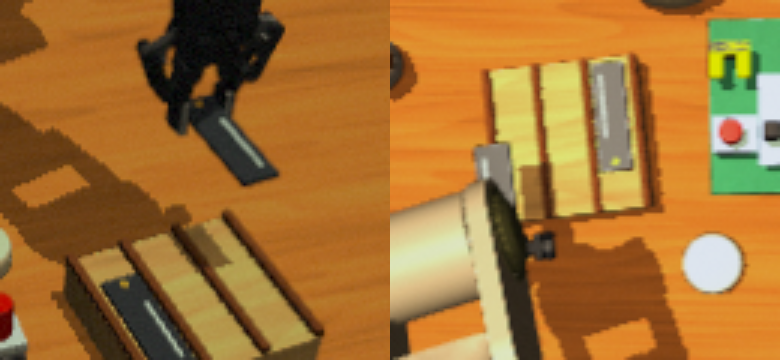

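The tag is held level. Its back end is at about (351,142)/(363,139) in the scene view and (179,198)/(168,199) in the top view. I'll triangulate it to get its offset from the tool.

```bash
python3 - <<'E'
from h import *
a=shot("scene");b=shot("top");p=env.observe()["position"];T=env.observe()["tool_rot"]
for s,t in(((351,141.7),(179.3,198.3)),((362.7,139.3),(168.3,199.3))):
    X=tri(a,s,b,t);print(X.round(4),(T.T@(X-p)).round(4))
E
python3 nudge.py '[[[-0.003,-0.03,0,1,0.03],[-0.003,-0.036,0,1,0.03],[-0.003,-0.036,0,1,0.03],[-0.003,-0.036,0,1,0.03],[-0.003,-0.036,0,1,0.03],[0,-0.036,0,0,0.03],[0,-0.036,0,0,0.03],[0,-0.036,0,0,0.03],[0,-0.036,0,0,0.03],[0,-0.02,0,0,0.03]]]';python3 d.py tray -.046 .07 .15
```

```text
[0.51   0.2626 0.1513] [-0.1034 -0.0124 -0.0041]
[0.5065 0.2963 0.1496] [-0.1041  0.0216 -0.0025]
time_s: 8.75
position: [0.4423, -0.0759, 0.1477]
tool_rot: [[-0.999, -0.035, -0.001], [-0.035, 0.999, 0.0], [0.001, 0.0, -1.0]]
ft_force: [-0.1, 0.3, -0.5]
grip_width: 0.0345
gripper_force: 59.7
target [ 0.4821 -0.0757  0.15  ] delta tool [-0.0398 -0.0012 -0.0023] turn -0.12 | here in frame [-0.0858  0.0712] z 0.1477 tilt z [ 0.001  0.    -1.   ] F [-0.1  0.3 -0.5] grip 0.0345 t 8.75
```

```bash
python3 nudge.py '[[[-0.025,-0.001,0.0,0,0.03],[-0.016,0,0.02,0,0.03],[0,0,0.03,0,0.03],[0,0,0.02,0,0.03],[0,0,0.008,0,0.03],[0,0,0,0,0.03],[0,0,0,0,0.03]]]';python3 d.py tray -.045 .07 .07
python3 - <<'E'
from h import *
a=shot("scene");b=shot("top");i=np.hstack([cv2.resize(a["bgr"][150:260,130:290],None,fx=3,fy=3),cv2.resize(b["bgr"][150:260,240:345],None,fx=3,fy=3)]);cv2.imwrite("pics/p5.png",i)
E
```

```text
time_s: 9.45
position: [0.4838, -0.0733, 0.0709]
tool_rot: [[-0.999, -0.037, 0.001], [-0.037, 0.999, -0.0], [-0.001, -0.0, -1.0]]
ft_force: [-0.1, 0.4, -0.3]
grip_width: 0.035
gripper_force: 59.7
target [ 0.4831 -0.0756  0.07  ] delta tool [ 0.0008 -0.0024  0.0009] turn -0.0 | here in frame [-0.0442  0.0724] z 0.0709 tilt z [-0.001 -0.    -1.   ] F [-0.1  0.4 -0.3] grip 0.035 t 9.45
```

View pics/p5.png

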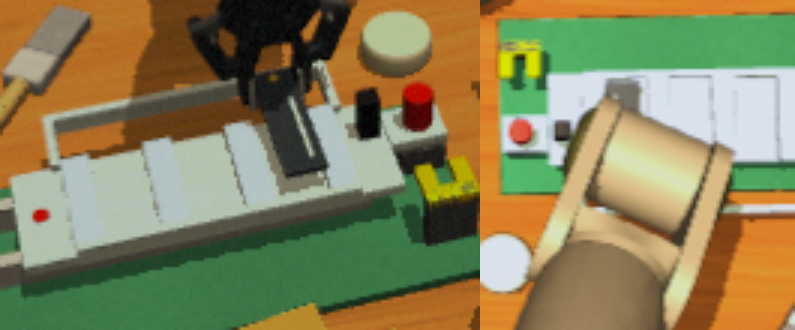

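```bash
python3 - <<'E'
from h import *
a=shot("scene");b=shot("top");t=np.radians(2.1);R=np.array([[np.cos(t),-np.sin(t)],[np.sin(t),np.cos(t)]]);o=np.array([.525,-.1633])
f=lambda X:(R.T@X[:2]-o).round(4)
S=lambda x,y:(130+(x-1)/3,150+(y-1)/3)
print("tag back bottom",f(onz(a,S(297,177),.077)),f(onz(a,S(327,167),.077)))
B=lambda x,y:(240+(x-481)/3,150+(y-1)/3)
print("tag back top",f(onz(b,B(606,80),.083)),f(onz(b,B(641,80),.083)))
E
python3 nudge.py '[[[0.002,-0.0025,0,0,0.03],[0,0,0,0,0.03]]]' >/dev/null;python3 d.py tray -.047 .07 .049
```

```text
tag back bottom [0.0646 0.0676] [0.0608 0.0936]
tag back top [0.0638 0.0916] [0.0632 0.0543]
target [ 0.4811 -0.0757  0.049 ] delta tool [0.0003 0.0002 0.0216] turn -0.02 | here in frame [-0.0467  0.0698] z 0.0706 tilt z [-0. -0. -1.] F [-0.2  0.1 -0.3] grip 0.0346 t 9.85
```

```bash
python3 nudge.py '[[[0,0,0.008,0,0.03],[0,0,0.006,0,0.03],[0,0,0.003,0,0.03],[0,0,0.002,0,0.03],[0,0,0,0,0.03]]]';python3 d.py tray -.047 .07 .049
```

```text
time_s: 10.35
position: [0.4814, -0.0756, 0.051]
tool_rot: [[-0.999, -0.037, -0.001], [-0.037, 0.999, 0.0], [0.001, 0.0, -1.0]]
ft_force: [-0.7, 0.3, -0.3]
grip_width: 0.0348
gripper_force: 59.7
target [ 0.4811 -0.0757  0.049 ] delta tool [ 0.0003 -0.0001  0.002 ] turn -0.0 | here in frame [-0.0467  0.0701] z 0.051 tilt z [ 0.001  0.    -1.   ] F [-0.7  0.3 -0.3] grip 0.0348 t 10.35
```

```bash
python3 nudge.py '[[[0,0,0.0015,0,0.03],[0,0,0,0,0.03],[0,0,0,0,0.046],[0,0,0,0,0.048],[0,0,0,0,0.05],[0,0,0,0,0.05],[0,0,0,0,0.05]]]';python3 nudge.py '[[[0,0,-0.01,0,0.05],[0,0,-0.02,0,0.05],[0,0,-0.03,0,0.05],[0,0,-0.03,0,0.05],[0,0,-0.02,0,0.05],[0,0.02,0,0,0.03],[0,0.04,0,0,0.0],[0,0.04,0,0,0],[0,0.04,0,-2.5,0],[0,0.04,0,-2.5,0]]]';python3 d.py plank .21 -.053 .15
python3 - <<'E'
from h import *
a=shot("scene");b=shot("top");i=np.hstack([cv2.resize(a["bgr"][140:260,130:390],None,fx=3,fy=3)]);cv2.imwrite("pics/p6.png",i)
E
```

```text
time_s: 11.05
position: [0.4816, -0.0757, 0.0499]
tool_rot: [[-0.999, -0.037, 0.0], [-0.037, 0.999, -0.0], [-0.0, -0.0, -1.0]]
ft_force: [0.4, -0.3, -0.1]
grip_width: 0.0501
gripper_force: 0.0
time_s: 12.05
position: [0.473, 0.1056, 0.1607]
tool_rot: [[-0.992, -0.125, 0.001], [-0.125, 0.992, -0.0], [-0.001, -0.0, -1.0]]
ft_force: [1.1, -0.2, -0.7]
grip_width: -0.0004
gripper_force: 0.0
target [0.6563 0.1847 0.15  ] delta tool [-0.1918  0.0555  0.0108] turn 0.08 | here in frame [ 0.0183 -0.1088] z 0.1607 tilt z [-0.001 -0.    -1.   ] F [ 1.1 -0.2 -0.7] grip -0.0004 t 12.05
```

View pics/p6.png

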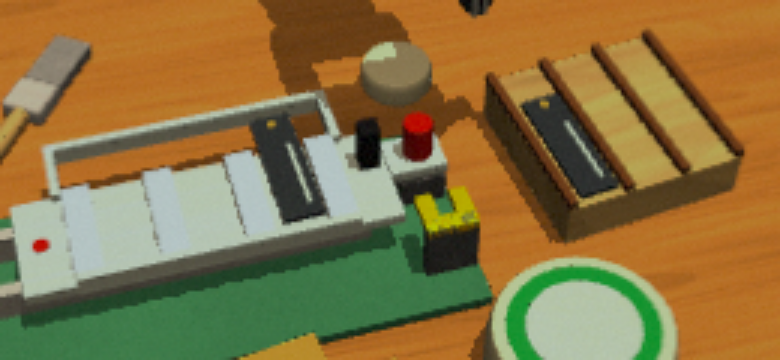

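Tag 1 lies in the +y slot. I'll repeat for the second tag.

```bash
python3 nudge.py '[[[-0.03,0.01,0,0,0],[-0.04,0.015,0,0,0],[-0.04,0.015,0,0,0],[-0.04,0.015,0,0,0],[-0.018,0.001,0.02,0,0],[0,0,0.02,0,0],[0,0,0.02,0,0],[0,0,0,0,0],[0,0,0,0,0]]]';python3 d.py plank .187 -.0535 .0585
```

```text
time_s: 13.05
position: [0.6333, 0.1799, 0.1007]
tool_rot: [[-0.992, -0.123, 0.0], [-0.123, 0.992, -0.0], [-0.0, -0.0, -1.0]]
ft_force: [1.2, -0.6, 0.5]
grip_width: 0.0001
gripper_force: 0.0
target [0.6336 0.1813 0.0585] delta tool [-0.0004  0.0014  0.0422] turn -0.04 | here in frame [ 0.1866 -0.0549] z 0.1007 tilt z [-0. -0. -1.] F [ 1.2 -0.6  0.5] grip 0.0001 t 13.05
```

```bash
python3 nudge.py '[[[0,0.001,0.015,0,0],[0,0,0.015,0,0],[0,0,0.008,0,0],[0,0,0.004,0,0],[0,0,0,0,0],[0.006,0,0,0,0],[0.008,0,0,0,0],[0.008,0,0,0,0],[0.01,0,0,0,0],[0.01,0,0,0,0]]]';python3 nudge.py '[[[0.01,0,0,0,0],[0.01,0,0,0,0],[0.01,0,0,0,0],[0.01,0,0,0,0],[0.008,0,0,0,0],[0.005,0,0,0,0],[0.003,0,0,0,0],[0,0,0,0,0]]]'; python3 d.py plank .089 -.0535 .0585
```

```text
time_s: 14.05
position: [0.5907, 0.1762, 0.0584]
tool_rot: [[-0.992, -0.124, 0.001], [-0.124, 0.992, 0.0], [-0.001, -0.0, -1.0]]
ft_force: [1.4, 0.2, 0.9]
grip_width: 0.0
gripper_force: 0.5
time_s: 14.85
position: [0.5353, 0.1693, 0.0578]
tool_rot: [[-0.992, -0.124, -0.001], [-0.124, 0.992, -0.0], [0.001, -0.0, -1.0]]
ft_force: [0.5, 0.3, -0.0]
grip_width: 0.0005
gripper_force: 0.0
target [0.5363 0.1692 0.0585] delta tool [-0.001  -0.0002 -0.0007] turn -0.0 | here in frame [ 0.088  -0.0533] z 0.0578 tilt z [ 0.001 -0.    -1.   ] F [ 0.5  0.3 -0. ] grip 0.0005 t 14.85
```

```bash
python3 nudge.py '[[[0,0,-0.02,0,0],[0,0,-0.03,0,0.02],[0.02,0,-0.02,0,0.06],[0.03,0,0,0,0.06],[0.03,0,0,0,0.06],[0.026,0,0,0,0.06],[0.01,0,0,0,0.06],[0,0,0,0,0.06],[0,0,0,0,0.06],[0,0,0,0,0.06]]]'>/dev/null;python3 d.py plank -.029 -.0535 .038
cat > tags.py <<'E'
from h import *
a=shot("scene")
for nm,box,yaw,o,z in(("plank",(285,135,385,215),7.1,np.array([.4414,.2113]),.051),("tray",(205,165,255,225),2.1,None,.061)):
    q,k,l=blobs(a,(0,0,15),(179,140,70),box,60);t=np.radians(yaw);R=np.array([[np.cos(t),-np.sin(t)],[np.sin(t),np.cos(t)]])
    if o is None:o=R@np.array([.525,-.1633])
    for c,s in q:
        i=np.argmin([np.hypot(*(np.array(c)-cc)) for cc in [l]*0] or [0])
        m=np.zeros_like(k);lab=[j for j in range(1,l.max()+1) if abs((l==j).sum()-s[4])<1][0];m[l==lab]=255
        P=np.argwhere(m)[:,::-1].astype(float);G=np.array([onz(a,p,z)[:2]-o for p in P])@R
        r=cv2.minAreaRect(G.astype(np.float32));print(nm,c,s[4],"ctr",np.round(r[0],4),"size",np.round(r[1],4),"ang",round(r[2],1))
E
python3 tags.py
```

```text
target [0.4192 0.1546 0.038 ] delta tool [ 0.0026 -0.0001  0.0898] turn -0.02 | here in frame [-0.0265 -0.0534] z 0.1278 tilt z [-0.001 -0.    -1.   ] F [ 0.4  0.4 -0.5] grip 0.0602 t 15.85
plank [305.36, 167.12] 365 ctr [ 0.021  -0.0514] size [0.0397 0.121 ] ang 89.8
tray [224.89, 195.66] 444 ctr [0.002  0.0728] size [0.1249 0.0366] ang 2.0
tray [240.93, 221.58] 130 ctr [0.0993 0.0803] size [0.0842 0.0195] ang 86.1
```

```bash
python3 nudge.py '[[[0.001,0,0.03,0,0.06],[0,0,0.025,0,0.06],[0,0,0.02,0,0.06],[0,0,0.014,0,0.06],[0,0,0,0,0.06],[0,0,0,0,0.03],[0,0,0,0,0.03],[0,0,0,0,0.03],[0,0,0,0,0.03]]]' 60;python3 d.py plank -.028 -.0535 .038;  python3 nudge.py '[[[0,0,-0.01,0,0.03],[0,0,-0.02,0,0.03],[0,0,-0.03,0,0.03],[0,0,-0.03,0,0.03],[0,0,-0.02,0,0.03],[0,0,0,1,0.03],[0,0,0,4,0.03]]]';python3 d.py tray -.047 .0 .148
```

```text
time_s: 16.8
position: [0.4202, 0.1549, 0.0395]
tool_rot: [[-0.992, -0.123, 0.002], [-0.123, 0.992, 0.0], [-0.002, -0.0, -1.0]]
ft_force: [1.0, -0.4, 2.3]
grip_width: 0.0347
gripper_force: 59.3
target [0.4202 0.1547 0.038 ] delta tool [-0.0001 -0.0001  0.0015] turn -0.01 | here in frame [-0.0281 -0.0534] z 0.0395 tilt z [-0.002 -0.    -1.   ] F [ 1.  -0.4  2.3] grip 0.0347 t 16.8
time_s: 17.5
position: [0.4192, 0.1548, 0.1491]
tool_rot: [[-0.999, -0.035, 0.0], [-0.035, 0.999, 0.0], [-0.0, 0.0, -1.0]]
ft_force: [-0.2, -0.1, -1.2]
grip_width: 0.0347
gripper_force: 59.7
target [ 0.4837 -0.1457  0.148 ] delta tool [-0.0541 -0.3026  0.0011] turn -0.12 | here in frame [-0.1004  0.3027] z 0.1491 tilt z [-0.  0. -1.] F [-0.2 -0.1 -1.2] grip 0.0347 t 17.5
```

```bash
python3 nudge.py '[[[0,-0.03,0,0,0.03],[-0.006,-0.036,0,0,0.03],[-0.006,-0.036,0,0,0.03],[-0.006,-0.036,0,0,0.03],[-0.006,-0.036,0,0,0.03],[-0.006,-0.036,0,0,0.03],[-0.006,-0.036,0,0,0.03],[-0.006,-0.036,0,0,0.03],[-0.006,-0.02,0,0,0.03],[-0.006,0,0.01,0,0.03]]]'>/dev/null; python3 nudge.py '[[[0,0,0.03,0,0.03],[0,0,0.025,0,0.03],[0,0,0.013,0,0.03],[0,0,0,0,0.03],[0,0,0,0,0.03]]]';python3 d.py tray -.047 .0 .0495
python3 - <<'E'
from h import *
a=shot("scene");b=shot("top");i=np.hstack([cv2.resize(a["bgr"][150:260,130:290],None,fx=3,fy=3),cv2.resize(b["bgr"][150:260,250:355],None,fx=3,fy=3)]);cv2.imwrite("pics/p7.png",i)
E
```

```text
time_s: 19.0
position: [0.4844, -0.1442, 0.0706]
tool_rot: [[-0.999, -0.037, -0.001], [-0.037, 0.999, 0.001], [0.001, 0.001, -1.0]]
ft_force: [0.6, -0.2, -1.0]
grip_width: 0.0347
gripper_force: 59.7
target [ 0.4837 -0.1457  0.0495] delta tool [ 0.0007 -0.0015  0.0211] turn 0.02 | here in frame [-0.0462  0.0014] z 0.0706 tilt z [ 0.001  0.001 -1.   ] F [ 0.6 -0.2 -1. ] grip 0.0347 t 19.0
```

View pics/p7.png

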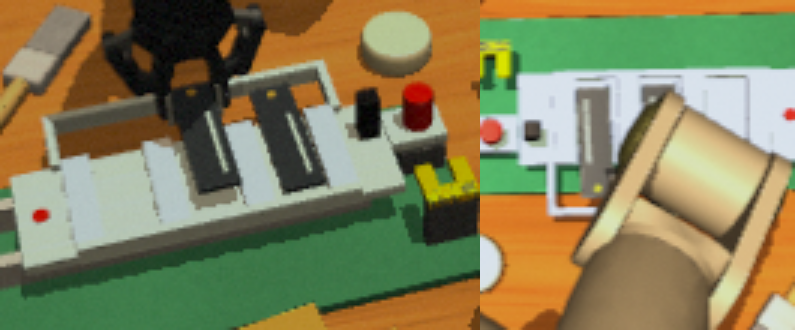

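```bash
python3 nudge.py '[[[0.001,-0.0025,0,0,0.03],[0,0,0.006,0,0.03],[0,0,0.006,0,0.03],[0,0,0.004,0,0.03],[0,0,0.003,0,0.03],[0,0,0.002,0,0.03],[0,0,0,0,0.03]]]';python3 d.py tray -.047 -0.001 .0495
```

```text
time_s: 19.8
position: [0.4836, -0.1475, 0.0498]
tool_rot: [[-0.999, -0.037, -0.0], [-0.037, 0.999, 0.0], [0.0, 0.0, -1.0]]
ft_force: [0.3, -0.4, -0.3]
grip_width: 0.0346
gripper_force: 59.8
target [ 0.4837 -0.1467  0.0495] delta tool [-0.0002  0.0008  0.0003] turn -0.0 | here in frame [-0.0472 -0.0018] z 0.0498 tilt z [ 0.  0. -1.] F [ 0.3 -0.4 -0.3] grip 0.0346 t 19.8
```

```bash
python3 nudge.py '[[[0,0,0,0,0.046],[0,0,0,0,0.048],[0,0,0,0,0.05],[0,0,0,0,0.05],[0,0,0,0,0.05],[0,0,-0.01,0,0.05],[0,0,-0.02,0,0.05],[0,0,-0.03,0,0.05],[0,0,-0.03,0,0.05],[0,0,-0.03,0,0.05]]]';python3 d.py tray .0115 .1838 .16;python3 -c "
from rig import env;print(env.observe()['q'])"; python3 tags.py
```

```text
time_s: 20.8
position: [0.4834, -0.1474, 0.1718]
tool_rot: [[-0.999, -0.037, 0.0], [-0.037, 0.999, -0.0], [-0.0, -0.0, -1.0]]
ft_force: [0.0, 0.0, 0.6]
grip_width: 0.0501
gripper_force: 0.0
target [0.5354 0.0401 0.16  ] delta tool [-0.0588  0.1855  0.0118] turn -0.0 | here in frame [-0.0473 -0.0017] z 0.1718 tilt z [-0. -0. -1.] F [0.  0.  0.6] grip 0.0501 t 20.8
[-3.03971460e+01  2.11763453e+01  8.80205220e+01 -1.46848428e-03
  7.07750736e+01 -1.22493596e+02]
tray [224.9, 195.71] 442 ctr [0.002 0.073] size [0.1249 0.0366] ang 1.5
tray [240.91, 221.52] 126 ctr [0.1013 0.0815] size [0.0185 0.0811] ang 0.2
```

```bash
python3 nudge.py '[[[-0.006,0.03,0,0,0.05],[-0.006,0.036,0,0,0.05],[-0.006,0.036,0,0,0.05],[-0.006,0.036,0,0,0.05],[-0.01,0.036,0,0,0.05],[-0.024,0.012,0,0,0.05],[0,0,0,8.4,0.05],[0,0,0,8.4,0.05],[0,0,0,8.4,0.05],[0,0,0,8.4,0.05]]]'>/dev/null;python3 nudge.py '[[[0,0,0,8.4,0.05],[0,0,0,8.4,0.05],[0,0,0,8.4,0.05],[0,0,0,8.4,0.05],[0,0,0,8.4,0.05],[0,0,0,8.4,0.05],[0,0,0,6,0.05],[0,0,0,0,0.05],[0,0,0,0,0.05]]]';python3 d.py tray .0115 .1838 .071; sed -i 's/(205,165,255,225)/(170,165,255,225)/' tags.py; python3 tags.py;  python3 - <<'E'
from h import *
b=shot("top");a=shot("scene")
i=np.hstack([cv2.resize(a["bgr"][140:260,130:290],None,fx=2.8,fy=2.8),cv2.resize(b["bgr"][150:270,240:350],None,fx=2.8,fy=2.8)]);cv2.imwrite("pics/p8.png",i)
E
```

```text
time_s: 22.75
position: [0.5348, 0.0405, 0.1702]
tool_rot: [[-0.039, 0.999, 0.0], [0.999, 0.039, -0.0], [-0.0, 0.0, -1.0]]
ft_force: [0.4, -0.9, -0.0]
grip_width: 0.0499
gripper_force: 0.0
target [0.5354 0.0401 0.071 ] delta tool [-0.0004  0.0006  0.0992] turn -89.84 | here in frame [0.0109 0.1842] z 0.1702 tilt z [-0.  0. -1.] F [ 0.4 -0.9 -0. ] grip 0.0499 t 22.75
tray [224.71, 194.99] 473 ctr [-0.0012  0.0734] size [0.1309 0.0423] ang 2.5
tray [196.88, 201.0] 433 ctr [0.0005 0.0012] size [0.1246 0.037 ] ang 2.4
tray [241.83, 221.54] 142 ctr [0.0994 0.0815] size [0.0819 0.0195] ang 86.1
```

View pics/p8.png

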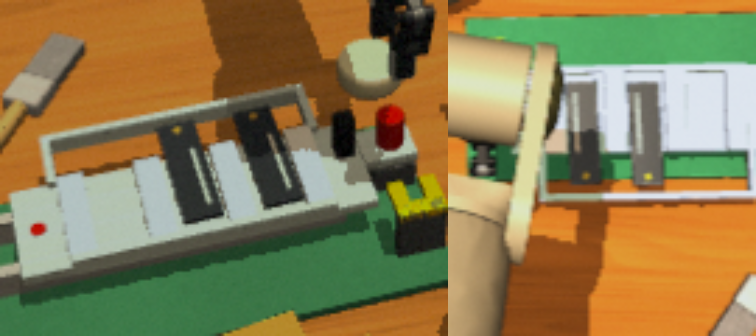

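Both tags are flat in their slots. Now for the pin.

```bash
python3 nudge.py '[[[0,0,0.03,0,0.05],[0,0,0.03,0,0.05],[0,0,0.02,0,0.05],[0,0,0.014,0,0.05],[0,0,0.005,0,0.05],[0,0,0,0,0.05],[0,0,0,0,0.03],[0,0,0,0,0.02],[0,0,0,0,0.02],[0,0,0,0,0.02]]]' 40;python3 nudge.py '[[[0,0,0,0,0.02],[0,0,-0.005,0,0.02],[0,0,-0.01,0,0.02],[0,0,-0.015,0,0.02],[0,0,-0.015,0,0.02],[0,0,-0.015,0,0.02],[0,0,-0.01,0,0.02],[0,0,0,0,0.02]]]';python3 d.py tray .0115 .1838 .141
```

```text
time_s: 23.9
position: [0.5352, 0.0404, 0.0718]
tool_rot: [[-0.037, 0.999, 0.002], [0.999, 0.037, -0.0], [-0.0, 0.002, -1.0]]
ft_force: [-1.8, -0.3, 6.2]
grip_width: 0.0247
gripper_force: 39.2
time_s: 24.7
position: [0.5354, 0.0405, 0.1423]
tool_rot: [[-0.037, 0.999, 0.003], [0.999, 0.037, -0.0], [-0.001, 0.003, -1.0]]
ft_force: [-0.4, -0.1, -0.5]
grip_width: 0.025
gripper_force: 39.3
target [0.5354 0.0401 0.141 ] delta tool [-0.0003  0.      0.0013] turn -90.0 | here in frame [0.0115 0.1841] z 0.1423 tilt z [-0.001  0.003 -1.   ] F [-0.4 -0.1 -0.5] grip 0.025 t 24.7
```

```bash
python3 nudge.py '[[[0,0.01,0,0,0.02],[0,0.015,0,0,0.02],[0,0.02,0,0,0.02],[0,0.02,0,0,0.02],[0,0.01,0,0,0.02],[0,0,0,0,0.02],[0,0,0,0,0.02]]]';python3 d.py tray .0870 .1838 .141;  python3 - <<'E'
from h import *
a=shot("scene");b=shot("top")
i=np.hstack([cv2.resize(a["bgr"][150:240,240:310],None,fx=5,fy=5),cv2.resize(b["bgr"][150:240,225:300],None,fx=5,fy=5)]);cv2.imwrite("pics/p9.png",i)
E
```

```text
time_s: 25.4
position: [0.6095, 0.0433, 0.1399]
tool_rot: [[-0.037, 0.999, -0.002], [0.999, 0.037, 0.0], [0.0, -0.002, -1.0]]
ft_force: [0.4, 0.7, -1.3]
grip_width: 0.025
gripper_force: 39.4
target [0.6108 0.0429 0.141 ] delta tool [-0.0004  0.0014 -0.0011] turn -90.0 | here in frame [0.0856 0.1842] z 0.1399 tilt z [ 0.    -0.002 -1.   ] F [ 0.4  0.7 -1.3] grip 0.025 t 25.4
```

View pics/p9.png

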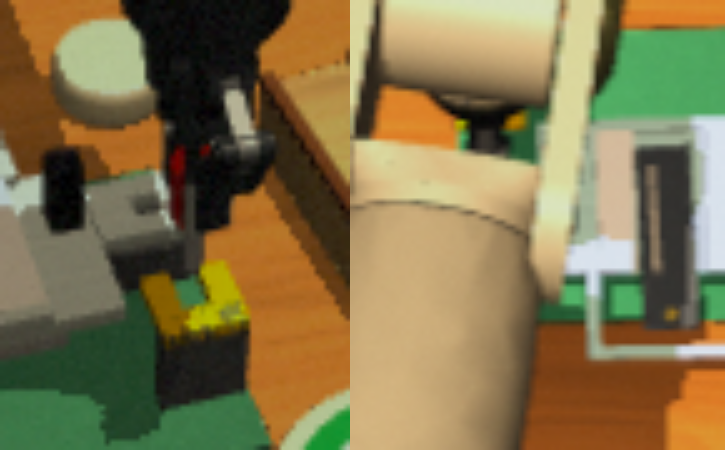

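Run:
```python
from h import *
a=shot("scene");t=np.radians(2.1);R=np.array([[np.cos(t),-np.sin(t)],[np.sin(t),np.cos(t)]]);o=np.array([.525,-.1633])
f=lambda x,y,z:(R.T@onz(a,(240+(x-2)/5,150+(y-2)/5),z)[:2]-o).round(4)
print("shank",f(184,262,.086),f(202,262,.086),f(193,275,.083))
for n,p in dict(Lf=(167,272),Rf=(201,267),Lb=(188,306),Rb=(210,300),outL=(142,278),outR=(226,260)).items():print(n,f(*p,.068))
```

```text
shank [0.0836 0.1825] [0.086  0.1909] [0.0904 0.185 ]
Lf [0.0722 0.1779]
Rf [0.0737 0.195 ]
Lb [0.0963 0.181 ]
Rb [0.0956 0.1925]
outL [0.0725 0.1649]
outR [0.0726 0.2084]
```

The shank is centred on the yellow slot (y about 0.186 against 0.1866). Lower it in.

```bash
python3 nudge.py '[[[0,0.001,0.01,0,0.02],[0,0,0.01,0,0.02],[0,0,0.008,0,0.02],[0,0,0.005,0,0.02],[0,0,0.005,0,0.02],[0,0,0,0,0.02]]]';python3 nudge.py '[[[0,0,0.006,0,0.02],[0,0,0.005,0,0.02],[0,0,0.003,0,0.02],[0,0,0.002,0,0.02],[0,0,0,0,0.02]]]';python3 d.py tray .0870 .1838 .0848
```

```text
time_s: 26.15
position: [0.6105, 0.0433, 0.1021]
tool_rot: [[-0.037, 0.999, -0.001], [0.999, 0.037, 0.0], [0.0, -0.001, -1.0]]
ft_force: [-0.9, -0.7, -1.5]
grip_width: 0.0249
gripper_force: 39.4
time_s: 26.65
position: [0.6107, 0.0433, 0.0866]
tool_rot: [[-0.037, 0.999, -0.0], [0.999, 0.037, 0.0], [0.0, -0.0, -1.0]]
ft_force: [0.2, -0.7, -0.2]
grip_width: 0.0248
gripper_force: 39.4
target [0.6108 0.0429 0.0848] delta tool [-0.0004  0.0002  0.0018] turn -90.0 | here in frame [0.0868 0.1842] z 0.0866 tilt z [ 0. -0. -1.] F [ 0.2 -0.7 -0.2] grip 0.0248 t 26.65
```

```bash
python3 nudge.py '[[[0,0,0.0015,0,0.02],[0,0,0,0,0.02],[0,0,0,0,0.03],[0,0,0,0,0.04],[0,0,0,0,0.045],[0,0,0,0,0.045],[0,0,0,0,0.045]]]';python3 nudge.py '[[[0,0,-0.01,0,0.045],[0,0,-0.02,0,0.045],[0,0,-0.03,0,0.045],[0,0,-0.03,0,0.045],[0,-0.02,0,0,0.045],[0,-0.03,0,0,0.045],[0,-0.03,0,0,0.045],[0,0,0,0,0.045]]]';python3 d.py tray .016 .1406 .08; python3 tags.py
python3 - <<'E'
from h import *
a=shot("scene");b=shot("top");t=np.radians(2.1);R=np.array([[np.cos(t),-np.sin(t)],[np.sin(t),np.cos(t)]]);o=np.array([.525,-.1633])
for c,s in blobs(a,(0,140,90),(6,255,255),(120,150,310,240),4)[0]:print(c,s,"z86 frame",(R.T@onz(a,c,.086)[:2]-o).round(4))
E
```

```text
time_s: 27.35
position: [0.6108, 0.0433, 0.0854]
tool_rot: [[-0.037, 0.999, 0.0], [0.999, 0.037, 0.0], [0.0, 0.0, -1.0]]
ft_force: [0.8, 0.2, -0.3]
grip_width: 0.045
gripper_force: 0.0
time_s: 28.15
position: [0.5281, 0.0406, 0.1764]
tool_rot: [[-0.037, 0.999, -0.001], [0.999, 0.037, 0.0], [0.0, -0.001, -1.0]]
ft_force: [0.4, 0.0, -0.7]
grip_width: 0.0449
gripper_force: 0.0
target [ 0.5415 -0.0029  0.08  ] delta tool [-0.0439  0.0118  0.0963] turn -90.0 | here in frame [0.0043 0.1845] z 0.1764 tilt z [ 0.    -0.001 -1.   ] F [ 0.4  0.  -0.7] grip 0.0449 t 28.15
tray [224.67, 195.0] 468 ctr [-0.0012  0.0702] size [0.1315 0.0429] ang 0.7
tray [196.86, 200.97] 434 ctr [0.0005 0.0012] size [0.1246 0.037 ] ang 2.4
tray [241.36, 221.47] 133 ctr [0.1016 0.0814] size [0.0197 0.0852] ang 1.1
[278.37, 198.72] [274, 195, 10, 8, 65] z86 frame [0.0746 0.1904]
[143.12, 221.41] [141, 220, 5, 4, 17] z86 frame [ 0.0557 -0.1371]
```

The arm's final approach is left: find the needle tip numerically, since the picture budget is spent.

Run:
```python
from h import *
a=shot("scene");b=shot("top");t=np.radians(2.1);R=np.array([[np.cos(t),-np.sin(t)],[np.sin(t),np.cos(t)]])
W=lambda x,y,z:np.append(R@np.array([x,y]),z)
for y in(-.37,-.38,-.39):
    print(y,[proj(b,W(.551,y,z)).round(1).tolist() for z in(.078,.11,.15,.172)],[proj(a,W(.551,y,z)).round(1).tolist() for z in(.078,.11,.15,.172)])
np.set_printoptions(linewidth=250)
hsv=cv2.cvtColor(b["bgr"],cv2.COLOR_BGR2HSV)
print("top H/S/V cols 372..396")
for r in range(176,198): print(r," ".join("%3d/%3d/%3d"%tuple(hsv[r,c]) for c in range(373,395)))
hs=cv2.cvtColor(a["bgr"],cv2.COLOR_BGR2HSV)
print("scene cols 92..122")
for r in range(192,232,1): print(r," ".join("%3d/%3d/%3d"%tuple(hs[r,c]) for c in range(94,116)))
```

```text
-0.37 [[375.6, 186.7], [378.7, 185.6], [383.0, 184.2], [385.4, 183.4]] [[113.3, 220.5], [110.3, 211.7], [106.3, 200.1], [104.1, 193.4]]
-0.38 [[378.7, 186.6], [382.0, 185.6], [386.4, 184.2], [388.9, 183.3]] [[109.1, 221.4], [106.0, 212.6], [101.9, 201.0], [99.6, 194.3]]
-0.39 [[381.9, 186.6], [385.3, 185.5], [389.7, 184.1], [392.3, 183.3]] [[104.9, 222.3], [101.7, 213.4], [97.5, 201.9], [95.1, 195.2]]
top H/S/V cols 372..396
176  66/135/157  65/136/157  66/136/143  67/143/ 82  65/134/ 82  65/134/ 82  66/135/ 83  65/137/ 78  68/146/ 42  66/138/ 37  65/136/ 75  67/137/156  66/136/158  67/135/155  65/133/152  66/138/150  65/134/150  66/138/150  55/114/146  15/207/224  15/207/224  15/207/224
177  65/133/157  65/134/158  66/136/144  66/142/ 81  65/137/ 82  65/138/ 85  65/137/ 84  64/137/ 78  63/135/ 51  63/121/ 38  65/133/ 71  66/137/153  66/136/159  66/134/156  66/134/154  66/134/152  65/137/149  65/133/150  55/114/147  15/210/225  14/210/223  14/211/224
178  63/ 95/175  63/ 94/176  64/ 97/166  62/ 83/113  60/ 88/ 93  59/ 91/ 95  61/ 90/ 96  60/ 92/ 89  59/ 84/ 61  65/127/ 36  66/138/ 70
[... 15263 characters left out ...]
/152/ 47  65/140/ 62  64/122/ 69  65/129/ 91  66/125/112  66/127/114  66/136/111  66/132/112  65/133/100  65/124/ 72  67/117/ 37  71/160/ 35  37/ 41/ 56  18/ 53/ 72
230  14/ 49/ 78  25/ 59/ 52  66/129/103  68/143/112  66/125/114  66/129/117  67/134/110  65/124/ 97  65/118/ 99  65/126/113  64/125/112  64/119/111  68/136/103  66/128/102  66/133/100  65/125/ 92  66/139/ 81  68/139/ 57  70/167/ 32  73/ 99/ 31  60/ 55/ 46  48/ 65/ 71
231  21/ 49/ 73  18/ 47/ 54  65/128/100  66/133/111  66/131/113  67/131/115  67/132/112  67/132/104  66/129/105  67/130/ 98  64/125/ 96  66/123/ 89  67/132/ 79  65/120/ 66  64/146/ 49  68/139/ 44  67/125/ 45  68/142/ 45  65/108/ 40  64/111/ 39  63/125/ 45  65/131/103
```

Run:
```python
from h import *
a=shot("scene");b=shot("top");t=np.radians(2.1);R=np.array([[np.cos(t),-np.sin(t)],[np.sin(t),np.cos(t)]])
f=lambda X:(np.append(R.T@X[:2],X[2])).round(4)
for n,s,u in(("armfront",(101.5,195.3),(387.5,187.6)),("cap",(101.8,224.2),(387.74,152.87))):
    X=tri(a,s,b,u);print(n,f(X),"resid",(proj(a,X)-s).round(2),(proj(b,X)-u).round(2))
for u in((379.3,186.9),(379.7,186.9)):print("tip",f(onz(b,u,.078)))
m=blobs(b,(0,140,90),(6,255,255),(345,180,360,196),3)[0];ms=blobs(a,(0,140,90),(6,255,255),(135,215,150,228),3)[0];print(m,ms,"mark top",f(onz(b,m[0][0],.055)),"scene",f(onz(a,ms[0][0],.055)))
```

```text
armfront [ 0.54   -0.3794  0.1575] resid [-0.39 -0.04] [-0.31 -0.03]
cap [ 0.6415 -0.3805  0.1726] resid [-0.1  -0.01] [-0.08 -0.  ]
tip [ 0.5501 -0.3817  0.078 ]
tip [ 0.5501 -0.383   0.078 ]
[([353.0, 187.8], [352, 186, 3, 4, 10])] [([143.12, 221.41], [141, 220, 5, 4, 17])] mark top [ 0.5508 -0.3042  0.055 ] scene [ 0.553  -0.3026  0.055 ]
```

```bash
python3 nudge.py '[[[-0.02,0.006,0,0,0.045],[-0.024,0.006,0.02,0,0.045],[0,0,0.03,0,0.045],[0,0,0.03,0,0.045],[0,0,0.014,0,0.045],[0,0,0,0,0.045],[0,0,0,0,0.03],[0,0,0,0,0.01],[0,0,0,0,0.01],[0,0,0,0,0.01]]]' 40;python3 nudge.py '[[[0,0,0,0,0.01],[0,0,0,0,0.01]]]'; python3 d.py tray .0153 .1406 .08
```

```text
time_s: 29.5
position: [0.5368, -0.0034, 0.0822]
tool_rot: [[-0.038, 0.999, -0.019], [0.999, 0.038, -0.001], [-0.0, -0.019, -1.0]]
ft_force: [-39.4, -8.8, 23.8]
grip_width: 0.0174
gripper_force: 39.1
time_s: 29.7
position: [0.5368, -0.0034, 0.0822]
tool_rot: [[-0.038, 0.999, -0.018], [0.999, 0.038, -0.001], [-0.0, -0.018, -1.0]]
ft_force: [-38.6, -8.9, 23.5]
grip_width: 0.0179
gripper_force: 39.1
target [ 0.5408 -0.0029  0.08  ] delta tool [0.0004 0.004  0.0021] turn -89.91 | here in frame [0.0113 0.1402] z 0.0822 tilt z [-0.    -0.018 -1.   ] F [-38.6  -8.9  23.5] grip 0.0179 t 29.7
```

```bash
python3 nudge.py '[[[0,-0.002,0,0,0.01],[0,-0.0022,-0.001,0,0.01],[0,0,0,0,0.01]]]'; python3 d.py tray .0113 .1406 .08
```

```text
time_s: 30.0
position: [0.5366, -0.0035, 0.0824]
tool_rot: [[-0.037, 0.999, -0.009], [0.999, 0.037, -0.0], [-0.0, -0.009, -1.0]]
ft_force: [-16.1, -3.9, 1.4]
grip_width: 0.0175
gripper_force: 41.4
target [ 0.5368 -0.003   0.08  ] delta tool [0.0004 0.0002 0.0024] turn -89.95 | here in frame [0.0111 0.1402] z 0.0824 tilt z [-0.    -0.009 -1.   ] F [-16.1  -3.9   1.4] grip 0.0175 t 30.0
```

```bash
python3 nudge.py '[[[0,-0.0025,0,0,0.01],[-0.004,0,0,0,0.01],[-0.006,0,0,0,0.01],[-0.01,0,0,0,0.01],[-0.01,0,0,0,0.01],[-0.01,0,0,0,0.01],[-0.01,0,0,0,0.01],[-0.01,0,0,0,0.01],[-0.006,0,0,0,0.01],[-0.004,0,0,0,0.01]]]';python3 nudge.py '[[[0,0,0,0,0.01],[0,0,0,0,0.01]]]'; python3 d.py tray .0113 .064 .082
cat > mk.py <<'E'
from h import *
a=shot("scene");b=shot("top");t=np.radians(2.1);R=np.array([[np.cos(t),-np.sin(t)],[np.sin(t),np.cos(t)]])
f=lambda X:(np.append(R.T@X[:2],X[2])).round(4)
for n,d,x in(("top",b,(345,178,395,196)),("scene",a,(85,210,150,235))):
    for c,s in blobs(d,(0,120,50),(8,255,255),x,3)[0]:print(n,c,s,f(onz(d,c,.055)))
    for c,s in blobs(d,(170,120,50),(179,255,255),x,3)[0]:print(n,"hi",c,s,f(onz(d,c,.055)))
h=b["bgr"]
for r in range(183,192):print(r," ".join("%3d,%3d,%3d"%tuple(h[r,c][::-1]) for c in range(371,386)))
E
python3 mk.py
```

```text
time_s: 31.0
position: [0.5393, -0.0738, 0.0825]
tool_rot: [[-0.037, 0.999, -0.003], [0.999, 0.037, 0.001], [0.001, -0.003, -1.0]]
ft_force: [-5.0, 0.2, -2.3]
grip_width: 0.0172
gripper_force: 41.0
time_s: 31.2
position: [0.5393, -0.0739, 0.0825]
tool_rot: [[-0.037, 0.999, -0.003], [0.999, 0.037, -0.0], [-0.0, -0.003, -1.0]]
ft_force: [-7.3, -2.3, -4.0]
grip_width: 0.0173
gripper_force: 40.9
target [ 0.5396 -0.0796  0.082 ] delta tool [-0.0057  0.0001  0.0005] turn -89.99 | here in frame [0.0112 0.0697] z 0.0825 tilt z [-0.    -0.003 -1.   ] F [-7.3 -2.3 -4. ] grip 0.0173 t 31.2
top [374.67, 187.25] [373, 186, 4, 4, 12] [ 0.5514 -0.3742  0.055 ]
scene [114.5, 227.29] [113, 226, 4, 4, 14] [ 0.5525 -0.3722  0.055 ]
183 217,226,236 218,226,236 217,226,235 217,226,236 218,227,236 216,226,235 209,217,228 165,168,141 160,162,135 119,121,103  16, 23, 16  16, 33, 19  26, 58, 33  68,143, 82  73,159, 91
184 217,226,235 217,226,235 217,226,235 217,226,235 216,226,235 217,225,235 208,217,227 164,167,140 151,155,129  57, 58, 48  13, 18, 12  13, 31, 18  26, 54, 30  63,136, 76  73,158, 90
185 216,2
[... 578 characters left out ...]
, 72 221, 41, 26 222, 43, 26 221, 68, 62 210,143,137 168,172,144 163,168,140 149,153,130  73, 75, 62  15, 24, 15  14, 28, 18  23, 45, 26  23, 52, 30
189 217,226,235 217,224,234 216,204,217 219,120,118 212, 86, 74 219,153,161 209,212,222 166,170,143 164,169,142 159,164,138 117,134,105  34, 77, 43  36, 78, 45  34, 76, 44  40, 86, 48
190 217,226,235 217,226,235 218,226,234 218,218,230 217,217,230 216,220,231 208,217,227 163,167,141 162,167,141 159,165,137 120,138,108  39, 83, 48  38, 84, 46  39, 84, 47  43, 95, 53
191 216,226,235 217,226,236 217,225,235 217,226,236 218,227,236 218,227,236 208,217,228 164,168,141 165,169,142 159,165,136 120,137,106  38, 83, 48  37, 82, 46  38, 82, 46  44, 95, 54
```

The mark is about 7 mm short of the needle tip in both views, so the last push is 7 mm.

```bash
python3 nudge.py '[[[-0.003,0,0,0,0.01],[-0.003,0,0,0,0.01],[-0.0015,0,0,0,0.01],[0,0,0,0,0.01],[0,0,0,0,0.01]]]'; python3 d.py tray .0113 .064 .082; python3 mk.py | head -12
```

```text
time_s: 31.8
position: [0.5396, -0.0811, 0.0825]
tool_rot: [[-0.037, 0.999, -0.003], [0.999, 0.037, -0.0], [0.0, -0.003, -1.0]]
ft_force: [-5.7, -0.7, -3.3]
grip_width: 0.0175
gripper_force: 40.9
target [ 0.5396 -0.0796  0.082 ] delta tool [0.0016 0.     0.0005] turn -89.98 | here in frame [0.0113 0.0624] z 0.0825 tilt z [ 0.    -0.003 -1.   ] F [-5.7 -0.7 -3.3] grip 0.0175 t 31.8
top [377.21, 187.36] [375, 186, 5, 4, 14] [ 0.5509 -0.3823  0.055 ]
183 218,226,236 217,226,236 217,226,236 215,225,235 217,226,236 216,225,235 209,217,228 165,168,141 160,164,137 119,120,101  18, 25, 18  18, 33, 22  27, 58, 32  70,143, 82  73,159, 92
184 216,225,235 216,226,235 217,225,235 217,225,235 216,226,235 217,226,236 208,217,227 165,169,141 152,154,129  58, 57, 47  15, 20, 12  17, 34, 20  25, 56, 31  66,139, 79  76,160, 93
185 217,226,236 217,226,236 217,226,235 216,225,235 217,225,235 215,214,227 194,129,116 168,146,121 152,156,131  23, 22, 19  14, 20, 14  17, 33, 18  22, 53, 29  63,135, 77  73,159, 90
186 216,226,236 217,226,236 216,226,235 218,221,231 219,175,186 222, 81, 79 210, 48, 34 156, 53,
[... 307 characters left out ...]
,235 204,211,225 159, 96,102 222, 42, 27 213, 36, 21 164, 28, 20 163, 82, 67 149,152,127  73, 73, 61  16, 24, 17  15, 29, 17  21, 46, 25  23, 51, 29
189 217,226,235 217,226,235 217,226,235 216,225,235 211,208,225 217,159,168 204, 72, 55 166,104, 85 164,161,134 164,167,139 155,160,133 154,158,131 142,148,122  37, 78, 44  41, 88, 51
190 216,225,235 216,226,235 216,226,235 216,226,235 217,225,234 217,222,232 207,206,217 164,162,136 162,167,139 163,167,139 162,166,140 162,167,140 152,158,131  40, 83, 48  42, 94, 52
191 217,226,235 216,226,235 216,225,236 218,227,236 217,226,235 217,226,236 208,217,227 163,168,141 165,169,143 163,168,141 165,169,141 164,168,140 153,159,132  38, 82, 47  45, 95, 53
```

```bash
python3 nudge.py '[[[0.0005,0,0,0,0.02],[0,0,0,0,0.03],[0,0,0,0,0.045],[0,0,0,0,0.045],[0,0,-0.01,0,0.045],[0,0,-0.03,0,0.045],[0,0,-0.04,0,0.045],[0,0,-0.04,0,0.045]]]'; python3 nudge.py '[[[0.03,-0.02,0,0,0.045],[0.04,-0.04,0,0,0.045],[0.04,-0.04,0,0,0.045],[0.04,-0.04,0,0,0.045],[0.04,-0.02,0,0,0.045],[0,0,0,0,0.045],[0,0,0,0,0.045],[0,0,0,0,0.045]]]';python3 mk.py | head -3; sed -i 's/(170,165,255,225)/(120,165,230,240)/' tags.py; python3 tags.py
python3 - <<'E'
from h import *
a=shot("scene");b=shot("top");t=np.radians(2.1);R=np.array([[np.cos(t),-np.sin(t)],[np.sin(t),np.cos(t)]]);o=np.array([.525,-.1633])
s=blobs(a,(0,140,90),(6,255,255),(255,180,310,230),4)[0];u=blobs(b,(0,140,90),(6,255,255),(240,155,275,205),4)[0];print(s,u)
if s and u:
  X=tri(a,s[0][0],b,u[0][0]);print("pin head",R.T@X[:2]-o,X[2])
E
```

```text
time_s: 32.7
position: [0.5404, -0.0803, 0.2045]
tool_rot: [[-0.037, 0.999, 0.0], [0.999, 0.037, -0.0], [-0.0, 0.0, -1.0]]
ft_force: [0.6, -0.4, 0.7]
grip_width: 0.0451
gripper_force: 0.0
time_s: 33.5
position: [0.3889, 0.0897, 0.2028]
tool_rot: [[-0.036, 0.999, 0.001], [0.999, 0.036, -0.0], [-0.0, 0.001, -1.0]]
ft_force: [-0.0, -0.5, 0.0]
grip_width: 0.0448
gripper_force: 0.0
top [377.21, 187.36] [375, 186, 5, 4, 14] [ 0.5509 -0.3823  0.055 ]
183 218,226,236 217,227,236 217,227,236 217,226,236 218,227,236 218,227,236 211,220,229 167,170,144 162,164,138 121,123,102  19, 25, 17  15, 32, 18  29, 60, 34  69,144, 83  75,161, 93
184 217,226,236 217,226,236 218,227,236 217,226,236 218,227,236 219,227,237 209,219,228 166,170,143 153,157,132  59, 58, 47  13, 19, 14  17, 33, 18  27, 55, 31  66,139, 80  73,160, 92
tray [194.89, 202.0] 442 ctr [ 0.0028 -0.0046] size [0.125  0.0369] ang 2.3
tray [166.18, 207.34] 428 ctr [-0.0013 -0.0764] size [0.1289 0.035 ] ang 1.7
tray [196.44, 232.11] 418 ctr [ 0.1031 -0.032 ] size [0.0228 0.1859] ang 0.7
[([278.23, 198.53], [273, 195, 11, 8, 66])] [([252.8, 169.32], [250, 166, 7, 8, 44])]
pin head [0.0859134  0.18458591] 0.1000800241553286
```

Run:
```python
from h import *
a=shot("scene");b=shot("top");print(tri(a,(269,181),b,(253.07,193.56)))
t=np.radians(2.1);R=np.array([[np.cos(t),-np.sin(t)],[np.sin(t),np.cos(t)]]);print(R.T@tri(a,(269,181),b,(253.07,193.56))[:2]-np.array([.525,-.1633]))
r=blobs(a,(0,140,60),(6,255,255),(255,180,310,230),4);c=max(cv2.findContours(r[1],0,2)[0],key=cv2.contourArea);print(cv2.boundingRect(c),cv2.minAreaRect(c))
```

```text
[0.53385982 0.04138833 0.08639841]
[0.01001789 0.18509793]
(273, 195, 11, 17) ((278.0, 203.0), (16.0, 10.0), 90.0)
```

The pin head moved by (+75.9, -0.5, +13.7) mm, against an expected (76, 0, 13), and it is upright. The tags are flat in their slots and the mark is under the needle, so I'm handing in.

```bash
python3 -c "
from rig import env;print(env.close_job())"
```

```text
the job is handed in; nothing more can be done
None
```

I handed in the job with both tags present flat in tray slots, the pin hung in the yellow notch and the red mark within about 2 mm of the needle point by my camera measurements; the hand-in returned no verdict.

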